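# Put the red screwdriver away in its case

## Task

Pull the red-handled screwdriver out of the raked holder, lay it down gently inside the open tool case (do not drop it in), and close the green lid fully. Leave the blue and yellow screwdrivers in their sleeves, and do not shove or tip the holder, the flask or the glue bottle.

Things in the scene. Friction and masses are not known exactly. Their poses are not given: they have to be found in the camera images.
- driver_red: Red-handled screwdriver, 190 mm, 90 g. Origin at the blade tip; z axis from tip to handle end. Steel shank 8 mm thick, z 0 to 90 mm; six-sided handle 21 mm across flats, z 90 to 190 mm, narrower neck at z 104. Centre of mass near z 100. At the start the shank stands in one of the three sleeves (any), the handle wholly outside, leaning about 35 degrees from vertical.
- driver_red_grip (a point): Point on the red screwdriver's axis in the middle part of the handle, 125 mm from the blade tip; a good place to grip.
- driver_blue: Blue-handled screwdriver of the same make and size, same frame as the red one; stands in another sleeve; leave it there.
- driver_yellow: Yellow-handled screwdriver of the same make and size, same frame as the red one; stands in another sleeve; leave it there.
- holder: Loose weighted holder, 0.9 kg: grey plate 100 (x) by 190 (y) by 14 mm with three aluminium sleeves (outside 23, bore 13, length 100 mm) 65 mm apart along y. They lean 35 degrees from vertical, mouths towards the holder's +x; mouth centres at x 22, z 100, y -65, 0 or 65 mm. Origin at the centre of the plate's underside, z up.
- driver_red_tip (a point): The blade tip of the red screwdriver (its origin).
- case: Fixed grey open-topped tool case, outside 140 mm (its x) by 270 mm (its y) by 50 mm high, walls and floor 5 mm thick. Origin at the centre of the underside; the lid is hinged along its +x rim.
- lid (a joint): Hinge of the case's green lid, rad: 0 = shut flat on the rim, about 1.6 = standing upright, open up to 1.95. The hinge is stiff: the lid stays where it is left.
- lid_hinge (a point): Middle of the lid's hinge line, on the +x rim of the case; the hinge line runs along the case's y. The lid is a panel 8 mm thick reaching about 140 mm from the hinge, as long as the case.
- lid_handle (a point): Grip point of the black knob on the lid's outer face, 35 mm off that face near the free edge, half way along the lid.
- flask: Black vacuum flask with a steel neck, 72 mm in diameter, 234 mm tall; bystander. Origin at the centre of its underside.
- glue: Red glue bottle with a white cap, 44 mm in diameter, 120 mm tall; bystander. Origin at the centre of its underside.
Mind the look-alikes: they are no part of the job. Several things have the shape of the driver_yellow; the one meant has the colours described above.

How it is judged (in metres and radians):
On the way, in this order (a step that is already met when the one before it is completed fails the run):
1. the red screwdriver is held clear of its sleeve (contact force between the fingers and driver_red above 0.5 N and z of driver_red_tip in the frame of holder above 0.11 m), for 0.1 s.
2. the red screwdriver is brought down into the case in the fingers, lying nearly level (not dropped in) (contact force between the fingers and driver_red above 0.3 N and z of driver_red_grip in the frame of case below 0.045 m and x of driver_red_grip in the frame of case between -0.07 and 0.07 m and y of driver_red_grip in the frame of case between -0.135 and 0.135 m and angle between driver_red's own z axis and vertical between 1.1 and 2.04 rad), for 0.1 s.
At the end, for the whole second after the job is handed in: Red screwdriver at rest on the case floor inside the walls (grip point under 35 mm above the case underside, under 0.02 m/s); lid shut (under 0.05 rad); blue and yellow screwdrivers in their sleeves; holder, flask and glue upright (within 0.1 rad) (value of joint lid below 0.05 rad and z of driver_red_grip in the frame of case between 0.005 and 0.035 m and x of driver_red_grip in the frame of case between -0.07 and 0.07 m and y of driver_red_grip in the frame of case between -0.135 and 0.135 m and linear speed of driver_red below 0.02 m/s and angle between each of holder, flask, glue's own z axis and vertical below 0.1 rad and z of each of driver_blue, driver_yellow in the frame of holder below 0.05 m); the robot touches nothing.
It fails at once if the holder is tipped by more than 0.35 rad or shoved by more than 40 mm (angle between holder's own z axis and vertical above 0.35 rad or distance of holder from where it was at the start of the episode above 0.04 m).
It fails at once if the blue or yellow screwdriver is lifted out of its sleeve or moved by more than 50 mm (distance of any of driver_blue, driver_yellow from where it was at the start of the episode above 0.05 m).
It fails at once if the flask or the glue bottle is shoved by more than 40 mm or tipped by more than 0.35 rad (distance of any of flask, glue from where it was at the start of the episode above 0.04 m or angle between any of flask, glue's own z axis and vertical above 0.35 rad).
It also fails if it takes over 59 s, if anything falls off the work surface, if the arm or the gripper's body presses on something with over 40 N, if the wrist force passes 120 N, or if a joint passes its speed limit or range.

## Robot

A 6-joint arm with a two-finger parallel gripper is mounted at the origin on the work surface. World frame = base frame: x ahead of the robot, y to its left, z up, the work surface at z = 0. Lengths are in mm, angles in rad, forces in N, time in s.
With the tool pointing down it reaches from about 300 to 775 mm from the base axis. Payload 14.6 kg.
Tool frame: the origin (TCP) lies between the finger pads; the fingertips stand manip.nose_length ahead of it and the grasp point (between the pads) lies 11 mm behind it (manip.nose_length is the distance from the TCP to the fingertips, in mm); z points along the fingers, y is the line along which they close (so a half turn about z gives the same grasp; the last joint's range is limited). The gripper opens to 94 mm and grips with 3 to 60 N. Pads are 16 mm wide; open, the fingers measure 119 mm over their backs; the gripper's body (75 mm by 177 mm) begins 78 mm behind the grasp point.
Start: joints at [-1.299, 0.3, 1.521, -0, 1.321, -0.067], TCP at [182.788, -518.727, 177.246] pointing down, gripper open.
Joint ranges: [-3.03, 3.03], [-0.79, 2.21], [0.23, 2.52], [-1.04, 4.18], [0, 3.07], [-2.55, 2.55]. Speed limits (rad/s): [2.22, 2.22, 2.57, 3.14, 3.14, 3.14].

## Interface

Orientations are given as [roll, pitch, yaw] about the fixed x, y, z axes, in that order (R = Rz(yaw) Ry(pitch) Rx(roll)).
In Python, from cell import manip, cams, job gives the robot as it stands.
- The arm moves only by the tool jog_arm, never from a script. Its argument "commands" is a list of rows, each an object of numbers: "dx", "dy", "dz": the shift along the tool's x, y, z each as a share of 40 mm, from -1 to 1; "ax", "ay", "az": the turn, a rotation vector about the tool's x, y, z each as a share of 10 degrees, from -1 to 1; "gripper": the closure, from 0 (fully open) to 1 (shut). A call has 1 to 10 rows; each row shifts and turns the commanded pose from where the row before left it, along the tool's axes as they then stand; what a row does not reach is not made up. A row lasts 1/8 s, in which the tool goes at most 62.5 mm and 10.7 degrees, less where a joint would pass 70% of its speed; a pose out of reach is approached as far as the arm can. A call with a number of a shift or a turn outside -1 to 1 is refused whole. A call with a gripper value outside its range is refused whole. The fingers move at their own pace and stop on an object; "squeeze" is the grip in N (left out, the last holds). Time passes only in rows, so rows that do not move let the fingers close. It gives the time, the measured TCP pose, the force, the opening and the grip force at its end, in the units of the state.
- manip.read_state(): the state, without advancing time (a new reading comes with each control period).
- cams.camera(name): name is "scene" or "top" or "wrist"; returns a dict with "image" (480x640x3 uint8, red, green, blue), "fx", "fy", "cx", "cy" (pixels), "world_to_cam" (4x4, takes a point from world to camera coordinates). Camera axes: x right, y down, z forward; pixel columns grow to the right and rows downward; lengths in mm; the calibration is good to about 2 mm. A picture is of the moment at which its call begins. There is no depth.
- job.sign_off(): hands the job in; it is judged then, once.
The state is a dict: "clock": time; "joints": joint angles; "qd": joint speeds; "effort": joint torques, N m; "eef_pos": TCP position; "eef_rot": TCP orientation; "wrist_force": force on the tool from outside, world axes, zero at the start; "moment": the same for the moment, N m; "finger_gap": finger opening in mm; "finger_force": force on a finger pad.
Only numpy, scipy, OpenCV 4.12 (cv2) and the standard library are available. Lean on these libraries where they do the work, as an engineer would, in place of code of your own. Each camera call takes 0.05 s, during which the arm holds its last target. There are 200 camera calls.

## Working session

There is one attempt and no reset: what is moved stays moved. The work goes in short steps, Python scripts to look and compute and a tool call to move; the robot and the scene stay as the last step left them, time stands still between calls to the robot, and variables do not carry over. Pictures are saved under pics/ and viewed, at most 10 in all, crops included, and the job is handed in when it is done.

Besides the shell and the picture viewer there is one more tool, called after "Emit:" as name(argument=value, ...), one argument or row to a line, values as JSON. jog_arm: Moves the arm, as the interface text tells. Shift numbers are shares of 40 mm and turn numbers shares of 10 degrees, none past 1 either way. Its arguments: {"type":"object","properties":{"commands":{"type":"array"},"squeeze":{"type":"number"}},"required":["commands"]}

```bash
ls; mkdir -p pics; cat > h.py <<'E'
import numpy as np, cv2
from cell import manip, cams, job
def grab(n, f=None):
    c=cams.camera(n)
    if f: cv2.imwrite('pics/'+f, c['image'][:,:,::-1])
    return c
def ray(c,u,v):
    M=np.array(c['world_to_cam']); R=M[:3,:3]; t=M[:3,3]
    d=R.T@np.array([(u-c['cx'])/c['fx'],(v-c['cy'])/c['fy'],1]); return -R.T@t, d/np.linalg.norm(d)
def onz(c,u,v,z):
    o,d=ray(c,u,v); return o+d*(z-o[2])/d[2]
def tri(*cuv):
    A=np.zeros((3,3));b=np.zeros(3);L=[]
    for c,u,v in cuv:
        o,d=ray(c,u,v);P=np.eye(3)-np.outer(d,d);A+=P;b+=P@o;L.append((P,o))
    p=np.linalg.solve(A,b); return p,[float(np.linalg.norm(P@(p-o))) for P,o in L]
def proj(c,p):
    q=np.array(c['world_to_cam'])@np.r_[p,1]; return q[0]/q[2]*c['fx']+c['cx'],q[1]/q[2]*c['fy']+c['cy']
E
python3 - <<'E'
from h import *
import pickle
d={n:grab(n,n+'1.png') for n in('scene','top','wrist')}
pickle.dump(d,open('v1.pkl','wb'))
for n,c in d.items(): print(n,ray(c,320,240))
s=manip.read_state();print(s['clock'],s['eef_pos'],s['eef_rot'],s['finger_gap'],manip.nose_length)
E
```

```text
pics
scene (array([ 991.0176546 , -340.48592505,  908.99277881]), array([-0.43218228,  0.28220196, -0.85649316]))
top (array([ 391.74289275,  -71.77303006, 1048.21110927]), array([ 0.20867636, -0.01436021, -0.97787932]))
wrist (array([ 262.1410234 , -489.05431719,  383.34283305]), array([-0.26384131, -0.08422185, -0.96088212]))
0.15 [ 182.75739309 -518.5061668   176.8495743 ] [-3.14075734e+00 -7.02488597e-05  3.38830008e-01] 94.03504278228758 8.0
```

View pics/scene1.png

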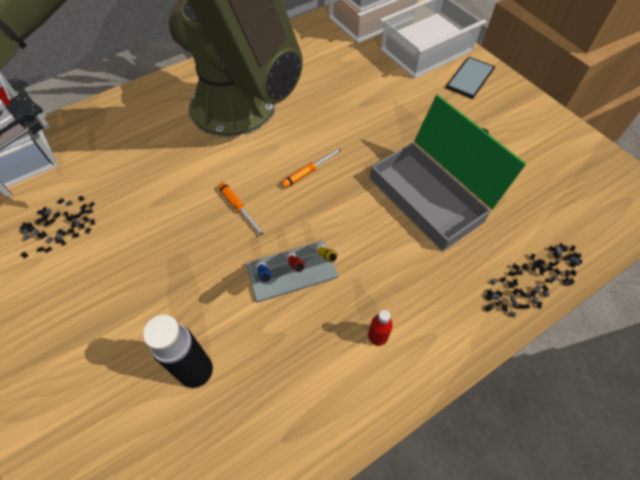

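View pics/top1.png

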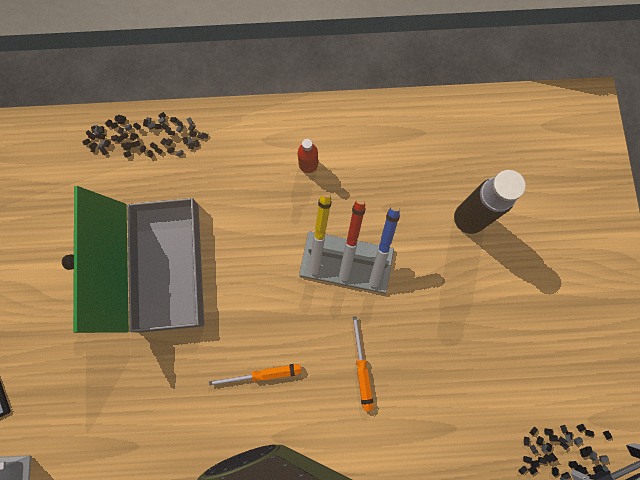

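The scene shows the holder's three handles at about (263,271) blue, (296,262) red and (328,254) yellow. The top view has them at (391,230), (356,222) and (322,215). Two loose orange drivers, top (275,374) and (364,385), are look-alikes, and the glue bottle at top (308,157) is also red. The one meant is the red-handled driver in the middle sleeve. I'll confirm that in a crop.

```bash
python3 - <<'E'
from h import *
import pickle
d=pickle.load(open('v1.pkl','rb'))
t=d['top']['image'][185:305,290:410]; s=d['scene']['image'][230:310,235:350]
im=np.hstack([cv2.resize(t,(400,400),interpolation=cv2.INTER_CUBIC),cv2.resize(s,(400,278),interpolation=cv2.INTER_CUBIC) if 0 else cv2.copyMakeBorder(cv2.resize(s,(400,278),interpolation=cv2.INTER_CUBIC),0,122,0,0,0)])
cv2.imwrite('pics/crop1.png',im[:,:,::-1])
def red(c,box):
    h=cv2.cvtColor(c['image'],cv2.COLOR_RGB2HSV);m=(((h[...,0]<8)|(h[...,0]>172))&(h[...,1]>150)&(h[...,2]>50)).astype('uint8')
    k=np.zeros_like(m);k[box[1]:box[3],box[0]:box[2]]=1;m*=k
    ys,xs=np.nonzero(m);print('red',len(xs),cv2.fitLine(np.c_[xs,ys].astype('float32'),2,0,.01,.01).ravel(),xs.min(),xs.max(),ys.min(),ys.max())
red(d['top'],(335,190,375,270));red(d['scene'],(280,240,310,280))
# case & lid
h=cv2.cvtColor(d['top']['image'],cv2.COLOR_RGB2HSV);
g=((abs(h[...,0].astype(int)-65)<20)&(h[...,1]>120)).astype('uint8')
for n in('top','scene'):
    c=d[n];h=cv2.cvtColor(c['image'],cv2.COLOR_RGB2HSV)
    g=((abs(h[...,0].astype(int)-68)<15)&(h[...,1]>120)&(h[...,2]>60)).astype('uint8')
    cn=max(cv2.findContours(g,0,1)[0],key=cv2.contourArea);print(n,'lid',cv2.approxPolyDP(cn,6,True).reshape(-1,2).tolist())
    m=((h[...,1]<60)).astype('uint8');x0,y0,x1,y1=(295,225,400,300) if n=='top' else(240,230,345,305)
    k=np.zeros_like(m);k[y0:y1,x0:x1]=1;cn=max(cv2.findContours(m*k,0,1)[0],key=cv2.contourArea)
    print(n,'plate',cv2.approxPolyDP(cn,4,True).reshape(-1,2).tolist())
E
```

```text
red 398 [ 2.1072294e-01 -9.7754580e-01  3.5482159e+02  2.2512814e+02] 347 364 202 245
red 109 [9.7631091e-01 2.1637252e-01 2.9466055e+02 2.6162384e+02] 289 303 257 269
top lid [[77, 186], [73, 331]]
top plate [[308, 232], [300, 275], [386, 291], [392, 248], [383, 253], [375, 244], [357, 241], [350, 246], [344, 238], [325, 235], [318, 240]]
scene lid [[437, 96], [416, 142], [492, 207], [524, 163]]
scene plate [[324, 242], [248, 262], [256, 300], [336, 277], [332, 262], [316, 252]]
```

View pics/crop1.png

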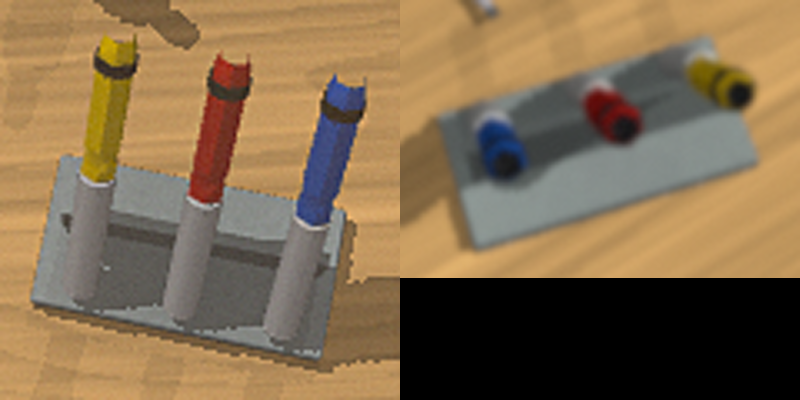

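The crop shows the red driver in the middle sleeve. In the top view its handle end is at about (360,202) and its sleeve mouth at (351,246); in the scene view they are at (300,267) and (292,254).

```bash
python3 - <<'E'
from h import *
import pickle
np.set_printoptions(suppress=True,precision=1)
d=pickle.load(open('v1.pkl','rb'));T,S=d['top'],d['scene']
E,_e=tri((T,360,203.5),(S,300,267.4));Mo,_m=tri((T,351,246),(S,291.9,254.4))
print('end',E,_e,'mouth',Mo,_m,'len',np.linalg.norm(E-Mo)); a=(E-Mo)/np.linalg.norm(E-Mo);print('axis',a,np.degrees(np.arccos(a[2])),np.degrees(np.arctan2(a[1],a[0])))
print('plate top',[onz(T,*p,14)[:2] for p in [(308,232),(300,275),(386,291)]])
print('plate sc',[onz(S,*p,14)[:2] for p in [(324,242),(248,262),(256,300),(336,277)]])
print('plate tri',[tri((T,*p),(S,*q)) for p,q in [((308,232),(336,277)),((300,275),(324,242)),((386,291),(248,262))]])
# case
print('lid free',[tri((T,*p),(S,*q)) for p,q in [((77,186),(524,163)),((73,331),(437,96))]])
print('rim far',[tri((T,*p),(S,*q)) for p,q in [((193,200),(443,245)),((202,326),(371,173))]])
print('rim hinge T z50',onz(T,129,204,50),onz(T,131,331,50),'S',onz(S,488,210,50),onz(S,414,147,50))
print('rim far T z50',onz(T,193,200,50),onz(T,202,326,50))
print('flask',onz(T,477,215,0),onz(T,510,184,234),onz(S,165,332,234)); print('glue',tri((T,307,144),(S,384,316)))
print('orange',onz(T,210,384,8),onz(T,300,370,8),onz(T,355,318,8),onz(T,369,410,8))
print('knob',tri((T,68,262),(S,485,131)))
c=d['scene']['image'][80:260,350:540];t=T['image'][170:350,50:230]
cv2.imwrite('pics/crop2.png',np.hstack([cv2.resize(t,(400,400)),cv2.resize(c,(400,400))])[:,:,::-1])
E
```

```text
end [ 645.8 -161.8  168.1] [1.5029388743379577, 1.502938874338063] mouth [ 579.4 -144.1  101.1] [2.2338942794890664, 2.233894279489074] len 95.9848834526247
axis [ 0.7 -0.2  0.7] 45.74198719582097 -14.901987874888492
plate top [array([631.6, -61.9]), array([538.6, -40.2]), array([ 494.7, -220.3])]
plate sc [array([549.1, -40.8]), array([ 497.8, -214.5]), array([ 589.6, -244.7]), array([639.3, -68.8])]
plate tri [(array([634.2, -63.1,  -0.3]), [1.471517742207528, 1.4715177422073704]), (array([541.4, -38. ,   0. ]), [2.000495268583753, 2.0004952685836974]), (array([ 496. , -217.4,   13.5]), [3.251147642202643, 3.251147642202695])]
lid free [(array([703.6, 361. , 183. ]), [0.8682409855633143, 0.8682409855633151]), (array([437.7, 359.2, 172.2]), [0.9023056123727906, 0.9023056123728501])]
rim far [(array([712.3, 181.7,  24.7]), [3.375746081297739, 3.375746081297689]), (array([443.6, 171.4,  15.4]), [2.813638638389509, 2.813638638389369])]
rim hinge T z50 [704.8 314.2  50. ] [438.4 303.6  50. ] S [705.5 314.   50. ] [457.9 297.8  50. ]
rim far T z50 [706.2 178.4  50. ] [440.7 160.7  50. ]
flask [ 653.1 -437.2    0. ] [ 647.2 -419.6  234. ] [ 656.9 -414.4  234. ]
glue (array([794.1, -69.4, 110.5]), [0.6160160938072256, 0.6160160938071776])
orange [324.4 154.7   8. ] [342.4 -30.9   8. ] [ 442.1 -151.4    8. ] [ 256.4 -167.     8. ]
knob (array([569.7, 392.2, 145.8]), [3.494480858010322, 3.494480858010414])
```

View pics/crop2.png

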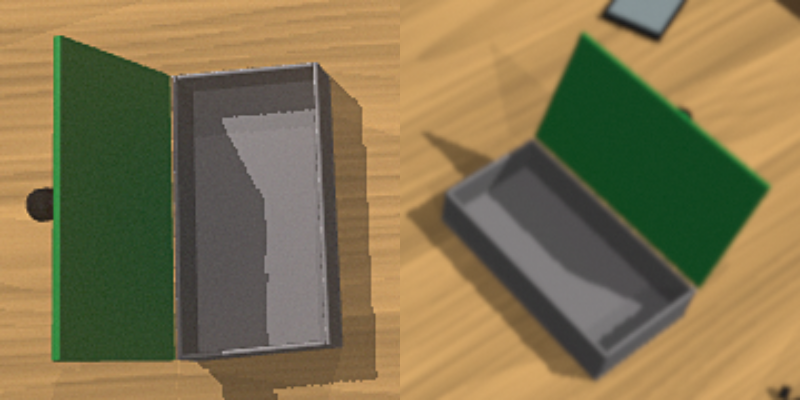

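The crop shows the open case, with hinge rim corners at top (128,204) and (130,331), far rim corners at (192,199) and (198,325), and the lid leaning back past upright with the knob at (68,262). The plate corners match the known sizes to within about 5 mm, and the driver's azimuth comes out at -15° two ways. I'll move to a pre-grasp perpendicular to the handle and refine there with the wrist camera.

```bash
cat >> h.py <<'E'
from scipy.spatial.transform import Rotation as Ro
np.set_printoptions(suppress=True,precision=3)
def RR(tilt,yaw): return Ro.from_euler('z',yaw,degrees=True)*Ro.from_euler('y',-tilt,degrees=True)*Ro.from_euler('x',180,degrees=True)
def plan(pos,tilt,yaw,n,cur=None):
    "constant tool-frame twist rows from the measured pose to TCP pos; returns row numbers"
    s=manip.read_state(); p=np.array(s['eef_pos']); R=Ro.from_euler('xyz',s['eef_rot'])
    w=(R.inv()*RR(tilt,yaw)).as_rotvec(); D=R.inv().apply(np.array(pos)-p)
    dR=Ro.from_rotvec(w/n); A=sum((dR**i).as_matrix() for i in range(n)); d=np.linalg.solve(A,D)
    # row i's shift is taken along axes before that row's turn
    q=p.copy();Q=R;tr=[]
    for i in range(n): q=q+Q.apply(d);Q=Q*dR;tr.append(q.copy())
    print('d/40',d/40,'a/10',np.degrees(w/n)/10,'|mm|',np.linalg.norm(d)); print('mid',tr[n//2-1],'end',tr[-1],'minz',min(t[2] for t in tr))
E
python3 - <<'E'
from h import *
plan((500,-124,250),55,-14.8,16)
d=__import__('pickle').load(open('v1.pkl','rb'))
for p in [(641,-161.6,182),(586,-147,100)]: print(proj(d['top'],np.array(p)),proj(d['scene'],np.array(p)))
E
```

```text
d/40 [ 0.568 -0.581  0.11 ] a/10 [-0.103  0.333  0.197] |mm| 32.80907498591498
mid [ 322.637 -298.477  171.874] end [ 500. -124.  250.] minz 165.07412806946368
(np.float64(359.94160120514766), np.float64(203.58878134598956)) (np.float64(297.59851339122184), np.float64(262.02980113031543))
(np.float64(351.13255331461806), np.float64(242.34998037605098)) (np.float64(291.34449466580804), np.float64(257.8110867816492))
```

Emit:
jog_arm(
  commands=[
    {"dx": 0.57, "dy": -0.58, "dz": 0.11, "ax": -0.1, "ay": 0.33, "az": 0.2, "gripper": 0.47},
    {"dx": 0.57, "dy": -0.58, "dz": 0.11, "ax": -0.1, "ay": 0.33, "az": 0.2, "gripper": 0.47},
    {"dx": 0.57, "dy": -0.58, "dz": 0.11, "ax": -0.1, "ay": 0.33, "az": 0.2, "gripper": 0.47},
    {"dx": 0.57, "dy": -0.58, "dz": 0.11, "ax": -0.1, "ay": 0.33, "az": 0.2, "gripper": 0.47},
    {"dx": 0.57, "dy": -0.58, "dz": 0.11, "ax": -0.1, "ay": 0.33, "az": 0.2, "gripper": 0.47},
    {"dx": 0.57, "dy": -0.58, "dz": 0.11, "ax": -0.1, "ay": 0.33, "az": 0.2, "gripper": 0.47},
    {"dx": 0.57, "dy": -0.58, "dz": 0.11, "ax": -0.1, "ay": 0.33, "az": 0.2, "gripper": 0.47},
    {"dx": 0.57, "dy": -0.58, "dz": 0.11, "ax": -0.1, "ay": 0.33, "az": 0.2, "gripper": 0.47},
  ],
)

```text
clock: 1.15
eef_pos: [324.0, -298.3, 172.2]
eef_rot: [3.063, -0.476, 0.071]
wrist_force: [0.5, 0.3, 0.1]
finger_gap: 49.6
finger_force: 0.0
```

```bash
python3 - <<'E'
from h import *
plan((500,-124,250),55,-14.8,8);s=manip.read_state();print(s['joints'],s['eef_pos'],s['finger_gap'])
E
```

```text
d/40 [ 0.563 -0.582  0.107] a/10 [-0.102  0.336  0.193] |mm| 32.65842886903845
mid [ 410.86  -205.014  199.955] end [ 500. -124.  250.] minz 177.0770249633447
[-1.099 -0.147  2.098  0.49   0.976  0.184] [ 324.041 -298.312  172.175] 49.57892362688746
```

Emit:
jog_arm(
  commands=[
    {"dx": 0.56, "dy": -0.58, "dz": 0.11, "ax": -0.1, "ay": 0.34, "az": 0.19},
    {"dx": 0.56, "dy": -0.58, "dz": 0.11, "ax": -0.1, "ay": 0.34, "az": 0.19},
    {"dx": 0.56, "dy": -0.58, "dz": 0.11, "ax": -0.1, "ay": 0.34, "az": 0.19},
    {"dx": 0.56, "dy": -0.58, "dz": 0.11, "ax": -0.1, "ay": 0.34, "az": 0.19},
    {"dx": 0.56, "dy": -0.58, "dz": 0.11, "ax": -0.1, "ay": 0.34, "az": 0.19},
    {"dx": 0.56, "dy": -0.58, "dz": 0.11, "ax": -0.1, "ay": 0.34, "az": 0.19},
    {"dx": 0.56, "dy": -0.58, "dz": 0.11, "ax": -0.1, "ay": 0.34, "az": 0.19},
    {"dx": 0.56, "dy": -0.58, "dz": 0.11, "ax": -0.1, "ay": 0.34, "az": 0.19},
    {"dx": 0},
  ],
)

```text
schema error: expected keys dx, dy, dz, ax, ay, az, gripper
```

```bash
python3 - <<'E'
from h import *
plan((543,-135,174),55,-14.8,4);s=manip.read_state();print(s['joints'],s['eef_pos'],s['finger_gap'])
c=grab('wrist','w1.png');__import__('pickle').dump(c,open('w1.pkl','wb'))
for p in [(641,-161.6,182),(586,-147,100),(605,-152,129)]: print(proj(c,np.array(p)))
E
```

```text
d/40 [ 1.073 -1.127  0.739] a/10 [-0.204  0.672  0.385] |mm| 68.91776035149027
mid [ 428.061 -209.182  159.33 ] end [ 543. -135.  174.] minz 159.32961303647204
[-1.099 -0.147  2.098  0.49   0.976  0.184] [ 324.041 -298.312  172.175] 49.57892362688746
(np.float64(138.3091987391812), np.float64(-207.0067596633832))
(np.float64(150.06138527430483), np.float64(-31.292620379629625))
(np.float64(146.22208780445868), np.float64(-83.95751885597588))
```

View pics/w1.png

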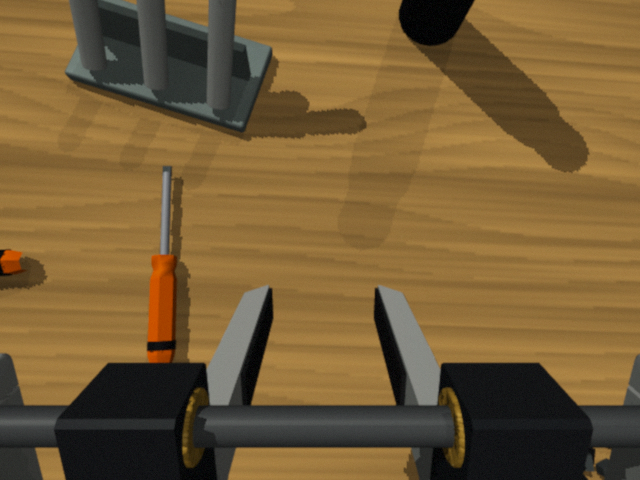

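The call was refused because every row needs all its keys. This view is from halfway: the holder's plate is at upper left (170,70) and the handles are above the frame. I'll resend the move with full rows.

Emit:
jog_arm(
  commands=[
    {"dx": 0.56, "dy": -0.58, "dz": 0.11, "ax": -0.1, "ay": 0.34, "az": 0.19, "gripper": 0.47},
    {"dx": 0.56, "dy": -0.58, "dz": 0.11, "ax": -0.1, "ay": 0.34, "az": 0.19, "gripper": 0.47},
    {"dx": 0.56, "dy": -0.58, "dz": 0.11, "ax": -0.1, "ay": 0.34, "az": 0.19, "gripper": 0.47},
    {"dx": 0.56, "dy": -0.58, "dz": 0.11, "ax": -0.1, "ay": 0.34, "az": 0.19, "gripper": 0.47},
    {"dx": 0.56, "dy": -0.58, "dz": 0.11, "ax": -0.1, "ay": 0.34, "az": 0.19, "gripper": 0.47},
    {"dx": 0.56, "dy": -0.58, "dz": 0.11, "ax": -0.1, "ay": 0.34, "az": 0.19, "gripper": 0.47},
    {"dx": 0.56, "dy": -0.58, "dz": 0.11, "ax": -0.1, "ay": 0.34, "az": 0.19, "gripper": 0.47},
    {"dx": 0.56, "dy": -0.58, "dz": 0.11, "ax": -0.1, "ay": 0.34, "az": 0.19, "gripper": 0.47},
    {"dx": 0, "dy": 0, "dz": 0, "ax": 0, "ay": 0, "az": 0, "gripper": 0.47},
  ],
)

```text
clock: 2.33
eef_pos: [499.4, -123.1, 248.8]
eef_rot: [-3.141, -0.964, -0.249]
wrist_force: [-1.3, -0.5, -1.1]
finger_gap: 49.7
finger_force: 0.0
```

```bash
python3 - <<'E'
from h import *
plan((543,-135,174),55,-14.8,4);s=manip.read_state();print(s['joints'],s['eef_pos'],s['finger_gap'])
c=grab('wrist','w2.png');__import__('pickle').dump(c,open('w2.pkl','wb'))
for p in [(641,-161.6,182),(586,-147,100),(605,-152,129)]: print(proj(c,np.array(p)))
E
```

```text
d/40 [-0.222  0.004  0.499] a/10 [-0.011 -0.006  0.008] |mm| 21.862695115842794
mid [ 521.227 -129.018  211.444] end [ 543. -135.  174.] minz 173.99999999999997
[-0.372 -0.321  2.273  0.42   0.25   1.092] [ 499.355 -123.122  248.844] 49.67879850221938
(np.float64(327.9016238594356), np.float64(186.5759902912328))
(np.float64(326.83465824628234), np.float64(287.2161471608358))
(np.float64(327.14756307934636), np.float64(253.73017833494637))
```

View pics/w2.png

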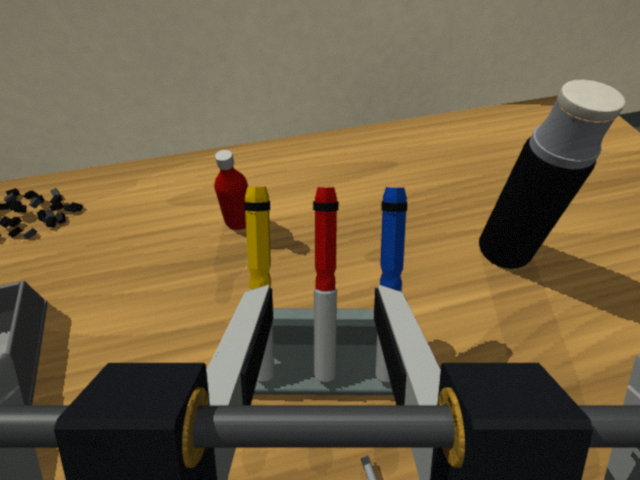

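The wrist view shows red centred between the fingers, with its handle end at (326,187) and sleeve mouth at (325,289). Both are within 2 px of my prediction. I'll triangulate these with the top view.

```bash
python3 - <<'E'
from h import *
import pickle
d=pickle.load(open('v1.pkl','rb'));c=pickle.load(open('w2.pkl','rb'))
T=d['top']
E,e=tri((T,359.7,203),(c,326,187));M,m=tri((T,351,244),(c,325.3,288.5))
a=(E-M)/np.linalg.norm(E-M);print(E,e,M,m,np.linalg.norm(E-M),np.degrees(np.arccos(a[2])),np.degrees(np.arctan2(a[1],a[0])))
B,b=tri((T,358.5,211.5),(c,326,206));print('band',B,b)
g=E-65*a; z=RR(55,-14.8).apply([0,0,1]);print('grip',g,'tcp',g+11*z)
plan(g+11*z-80*z,55,-14.8,3); plan(g+11*z,55,-14.8,6)
E
```

```text
[ 642.853 -160.881  179.979] [0.5769024077424708, 0.5769024077424367] [ 581.91  -145.27   104.695] [0.8876350785669924, 0.8876350785669691] 98.10916693481599 39.883818417569 -14.36753547934511
band [ 630.029 -158.177  168.369] [1.0881035396495744, 1.0881035396496226]
grip [ 602.477 -150.539  130.101] tcp [ 611.188 -152.84   123.792]
d/40 [-0.297 -0.004  0.72 ] a/10 [-0.014 -0.005  0.013] |mm| 31.170119759622807
mid [ 515.17  -127.958  222.15 ] end [ 547.83  -136.1    169.678] minz 169.677904068026
d/40 [-0.149 -0.001  0.694] a/10 [-0.007 -0.002  0.006] |mm| 28.375660968999064
mid [ 555.057 -138.285  186.114] end [ 611.188 -152.84   123.792] minz 123.79178915994233
```

Emit:
jog_arm(
  commands=[
    {"dx": -0.3, "dy": 0, "dz": 0.72, "ax": 0, "ay": 0, "az": 0, "gripper": 0.47},
    {"dx": -0.3, "dy": 0, "dz": 0.72, "ax": 0, "ay": 0, "az": 0, "gripper": 0.47},
    {"dx": -0.3, "dy": 0, "dz": 0.72, "ax": 0, "ay": 0, "az": 0, "gripper": 0.47},
    {"dx": 0, "dy": 0, "dz": 0.5, "ax": 0, "ay": 0, "az": 0, "gripper": 0.47},
    {"dx": 0, "dy": 0, "dz": 0.5, "ax": 0, "ay": 0, "az": 0, "gripper": 0.47},
    {"dx": 0, "dy": 0, "dz": 0.5, "ax": 0, "ay": 0, "az": 0, "gripper": 0.47},
    {"dx": 0, "dy": 0, "dz": 0.5, "ax": 0, "ay": 0, "az": 0, "gripper": 0.47},
    {"dx": 0, "dy": 0, "dz": 0, "ax": 0, "ay": 0, "az": 0, "gripper": 0.47},
  ],
)

```text
clock: 3.38
eef_pos: [587.7, -141.7, 162.8]
eef_rot: [-3.124, -0.972, -0.25]
wrist_force: [-0.4, 0.2, 0.1]
finger_gap: 50.0
finger_force: 0.0
```

```bash
python3 - <<'E'
from h import *
plan((611.5,-153,123.5),55,-14.8,1)
c=grab('wrist','w3.png')
h=cv2.cvtColor(c['image'],cv2.COLOR_RGB2HSV);m=((h[...,0]<8)|(h[...,0]>172))&(h[...,1]>180)&(h[...,2]>80)
m[:,:250]=0;m[:,400:]=0;ys,xs=np.nonzero(m);print(len(xs),xs.min(),xs.max(),np.median(xs),ys.min(),ys.max())
E
```

```text
d/40 [-0.446  0.146  1.085] a/10 [-0.138 -0.067  0.027] |mm| 47.28998346904295
mid [ 611.5 -153.   123.5] end [ 611.5 -153.   123.5] minz 123.5
2758 317 349 328.0 186 338
```

View pics/w3.png

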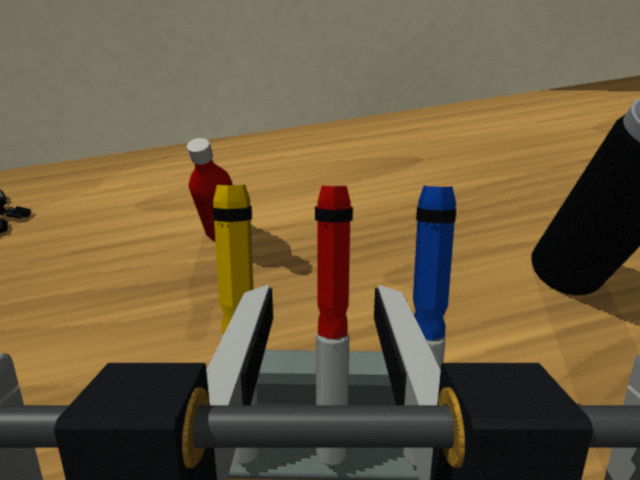

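The wrist view shows the fingers still about 47 mm short. Rows are being slowed near the wrist singularity, and red (334) sits about 11 px right of the finger centre (323), which agrees with the computed +6 mm in tool y. I'll correct and continue in smaller rows.

Emit:
jog_arm(
  commands=[
    {"dx": -0.15, "dy": 0.08, "dz": 0.1, "ax": -0.07, "ay": -0.03, "az": 0.01, "gripper": 0.47},
    {"dx": -0.15, "dy": 0.07, "dz": 0.1, "ax": -0.07, "ay": -0.03, "az": 0.01, "gripper": 0.47},
    {"dx": -0.15, "dy": 0, "dz": 0.1, "ax": 0, "ay": 0, "az": 0, "gripper": 0.47},
    {"dx": 0, "dy": 0, "dz": 0.2, "ax": 0, "ay": 0, "az": 0, "gripper": 0.47},
    {"dx": 0, "dy": 0, "dz": 0.2, "ax": 0, "ay": 0, "az": 0, "gripper": 0.47},
    {"dx": 0, "dy": 0, "dz": 0.2, "ax": 0, "ay": 0, "az": 0, "gripper": 0.47},
    {"dx": 0, "dy": 0, "dz": 0.2, "ax": 0, "ay": 0, "az": 0, "gripper": 0.47},
    {"dx": 0, "dy": 0, "dz": 0, "ax": 0, "ay": 0, "az": 0, "gripper": 0.47},
  ],
)

```text
clock: 4.42
eef_pos: [611.7, -152.8, 123.1]
eef_rot: [3.141, -0.961, -0.256]
wrist_force: [-0.5, 1.1, -0.6]
finger_gap: 49.6
finger_force: 0.0
```

```bash
python3 - <<'E'
from h import *
plan((611.5,-153,123.5),55,-14.8,1);print(manip.read_state()['joints'])
c=grab('wrist','w4.png')
h=cv2.cvtColor(c['image'],cv2.COLOR_RGB2HSV);m=((h[...,0]<8)|(h[...,0]>172))&(h[...,1]>180)&(h[...,2]>80)
m[:,:250]=0;m[:,400:]=0;ys,xs=np.nonzero(m);print(len(xs),xs.min(),xs.max(),np.median(xs),ys.min(),ys.max())
E
```

```text
d/40 [ 0.006  0.006 -0.008] a/10 [-0.005 -0.008  0.007] |mm| 0.4732491917689068
mid [ 611.5 -153.   123.5] end [ 611.5 -153.   123.5] minz 123.5
[-0.332  0.217  2.125  2.775  0.172 -1.252]
5410 305 345 322.0 163 350
```

The tool is on target and centred. Closing the grip.

Emit:
jog_arm(
  commands=[
    {"dx": 0, "dy": 0, "dz": 0, "ax": 0, "ay": 0, "az": 0, "gripper": 1},
    {"dx": 0, "dy": 0, "dz": 0, "ax": 0, "ay": 0, "az": 0, "gripper": 1},
    {"dx": 0, "dy": 0, "dz": 0, "ax": 0, "ay": 0, "az": 0, "gripper": 1},
    {"dx": 0, "dy": 0, "dz": 0, "ax": 0, "ay": 0, "az": 0, "gripper": 1},
    {"dx": 0, "dy": 0, "dz": 0, "ax": 0, "ay": 0, "az": 0, "gripper": 1},
    {"dx": 0, "dy": 0, "dz": 0, "ax": 0, "ay": 0, "az": 0, "gripper": 1},
  ],
  squeeze=30,
)

```text
clock: 5.22
eef_pos: [611.5, -152.7, 123.6]
eef_rot: [3.141, -0.962, -0.256]
wrist_force: [-0.8, -0.1, 0.6]
finger_gap: 0.5
finger_force: 0.0
```

Emit:
jog_arm(
  commands=[
    {"dx": 0.1, "dy": 0, "dz": 0, "ax": 0, "ay": 0, "az": 0, "gripper": 1},
    {"dx": 0.1, "dy": 0, "dz": 0, "ax": 0, "ay": 0, "az": 0, "gripper": 1},
    {"dx": 0.1, "dy": 0, "dz": 0, "ax": 0, "ay": 0, "az": 0, "gripper": 1},
    {"dx": 0.1, "dy": 0, "dz": 0, "ax": 0, "ay": 0, "az": 0, "gripper": 1},
    {"dx": 0.1, "dy": 0, "dz": 0, "ax": 0, "ay": 0, "az": 0, "gripper": 1},
  ],
)

```text
clock: 5.85
eef_pos: [622.8, -155.7, 140.3]
eef_rot: [3.141, -0.962, -0.256]
wrist_force: [-1.1, -1.6, 0.6]
finger_gap: 0.1
finger_force: 0.0
```

```bash
python3 - <<'E'
from h import *
a=RR(55,-14.8).apply([1,0,0]);s=manip.read_state();print(s['joints'],(np.array(s['eef_pos'])-[611.7,-152.8,123.1]),a*20)
plan(np.array([611.7,-152.8,123.1])+110*a,55,-14.8,20)
E
```

```text
[-0.33   0.203  2.087  2.642  0.124 -1.116] [11.054 -2.859 17.158] [11.091 -2.93  16.383]
d/40 [0.112 0.    0.001] a/10 [-0.    -0.001  0.   ] |mm| 4.469885168020318
mid [ 647.713 -162.27   176.745] end [ 672.7   -168.917  213.207] minz 143.90753095018414
```

The fingers closed on nothing, so the depth along tool z is off. I'll look.

```bash
python3 - <<'E'
from h import *
import pickle
c=grab('wrist','w5.png');t=grab('top');pickle.dump((c,t),open('w5.pkl','wb'))
s=manip.read_state();p=np.array(s['eef_pos']);R=Ro.from_euler('xyz',s['eef_rot'])
for k in(-11,0,8):print('tool pt',k,proj(c,p+R.apply([0,0,k])),proj(t,p+R.apply([0,0,k])))
A=c['image'];B=cv2.resize(t['image'][180:300,280:410],None,fx=3,fy=3)
im=np.zeros((480,790,3),'uint8');im[:360,400:]=B;im[:480,:400]=A[:, 120:520];cv2.imwrite('pics/c5.png',im[:,:,::-1])
E
```

```text
tool pt -11 (np.float64(326.62667286269146), np.float64(287.41825228020554)) (np.float64(355.1049115178305), np.float64(222.61644350577052))
tool pt 0 (np.float64(326.46426333134394), np.float64(279.6970099133939)) (np.float64(355.7452679219144), np.float64(218.93481401684238))
tool pt 8 (np.float64(326.35551166586686), np.float64(274.52675937467285)) (np.float64(356.2041929047808), np.float64(216.2962962486876))
```

View pics/c5.png

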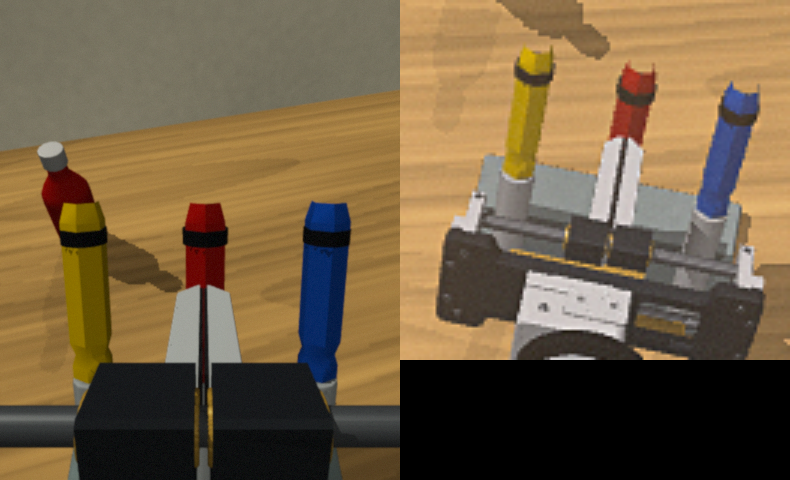

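The crop shows the closed fingertips in front of the handle, at wrist (324,287) and top (355,227). The calibrated projection of the tip was (326,275) and (356,216). I'll triangulate the actual tip.

```bash
python3 - <<'E'
from h import *
import pickle
c,t=pickle.load(open('w5.pkl','rb'))
s=manip.read_state();p=np.array(s['eef_pos']);R=Ro.from_euler('xyz',s['eef_rot'])
loc=lambda q:R.inv().apply(q-p)
q,e=tri((c,324,287),(t,355,226.7));print('tip',q,e,'tool',loc(q))
# red handle: band centre and end in both views
for n,u,v in[('band',(325.5,238),(358.5,211.5)),('end',(325.5,204),(360,203))]:
    q,e=tri((c,*u),(t,*v));print(n,q,e,'tool',loc(q))
for x in(-8,0,8):
  for k in (-11,0,8):print(x,k,proj(c,p+R.apply([x,0,k])),proj(t,p+R.apply([x,0,k])))
o,_=ray(c,320,240);print('cam in tool',loc(o))
d=pickle.load(open('v1.pkl','rb'))
print(d['top']['world_to_cam']-t['world_to_cam'])
E
```

```text
tip [ 601.239 -149.613  168.708] [1.0944827931859722, 1.0944827931860073] tool [ 10.254  -0.365 -34.574]
band [ 630.14  -158.118  168.039] [1.1825093981317945, 1.1825093981317623] tool [26.911  0.52  -9.476]
end [ 643.075 -161.189  179.355] [0.8939457971352259, 0.8939457971352314] tool [43.792  0.213 -5.034]
-8 -11 (np.float64(326.5754907499376), np.float64(301.22373296005946)) (np.float64(354.4090408222456), np.float64(225.73121287708884))
-8 0 (np.float64(326.4171494328242), np.float64(292.93270305238843)) (np.float64(355.05152097464844), np.float64(222.04485289563385))
-8 8 (np.float64(326.3110315192351), np.float64(287.37618242122704)) (np.float64(355.51200763765144), np.float64(219.40271741465574))
0 -11 (np.float64(326.62667286269146), np.float64(287.41825228020554)) (np.float64(355.1049115178305), np.float64(222.61644350577052))
0 0 (np.float64(326.46426333134394), np.float64(279.6970099133939)) (np.float64(355.7452679219144), np.float64(218.93481401684238))
0 8 (np.float64(326.35551166586686), np.float64(274.52675937467285)) (np.float64(356.2041929047808), np.float64(216.2962962486876))
8 -11 (np.float64(326.6789787989659), np.float64(273.3096398407107)) (np.float64(355.80910146373134), np.float64(219.46443654672123))
8 0 (np.float64(326.51236209007476), np.float64(266.1846402957548)) (np.float64(356.4472378849885), np.float64(215.78791169819695))
8 8 (np.float64(326.4008902655217), np.float64(261.41779125341174)) (np.float64(356.90453202337017), np.float64(213.15328184971946))
cam in tool [  82.743   -1.897 -206.871]
[[0. 0. 0. 0.]
 [0. 0. 0. 0.]
 [0. 0. 0. 0.]
 [0. 0. 0. 0.]]
```

```bash
python3 - <<'E'
from h import *
import pickle
c=pickle.load(open('w2.pkl','rb'));p=np.array([499.355,-123.122,248.844]);R=Ro.from_euler('xyz',[-3.141,-.964,-.249])
print(c['fx'])
for x in(8,0,-8):
  for k in(-45,-34,-20,-11,8):
    a=proj(c,p+R.apply([x,24.85,k]));b=proj(c,p+R.apply([x,-24.85,k]));print(x,k,np.array(a+b).round(0))
E
```

```text
397.91936624008656
8 -45 [383. 301. 271. 301.]
8 -34 [380. 291. 274. 291.]
8 -20 [376. 280. 278. 280.]
8 -11 [374. 274. 279. 274.]
8 8 [370. 262. 283. 262.]
0 -45 [383. 318. 272. 318.]
0 -34 [379. 307. 275. 307.]
0 -20 [376. 295. 278. 295.]
0 -11 [373. 288. 280. 288.]
0 8 [369. 275. 283. 275.]
-8 -45 [382. 334. 273. 334.]
-8 -34 [379. 322. 275. 322.]
-8 -20 [375. 309. 279. 309.]
-8 -11 [373. 302. 280. 302.]
-8 8 [369. 288. 284. 288.]
```

Both the two-view tip and the fingers' apparent separation put the real fingertips about 32 mm behind the reported TCP, not 8 mm ahead. So I need about 40 mm more advance than the text implies. I'll open, go back 20 mm along the handle, advance 40 mm and check.

Emit:
jog_arm(
  commands=[
    {"dx": 0, "dy": 0, "dz": 0, "ax": 0, "ay": 0, "az": 0, "gripper": 0.47},
    {"dx": 0, "dy": 0, "dz": 0, "ax": 0, "ay": 0, "az": 0, "gripper": 0.47},
    {"dx": -0.25, "dy": 0, "dz": 0, "ax": 0, "ay": 0, "az": 0, "gripper": 0.47},
    {"dx": -0.25, "dy": 0, "dz": 0, "ax": 0, "ay": 0, "az": 0, "gripper": 0.47},
    {"dx": 0, "dy": 0, "dz": 0.2, "ax": 0, "ay": 0, "az": 0, "gripper": 0.47},
    {"dx": 0, "dy": 0, "dz": 0.2, "ax": 0, "ay": 0, "az": 0, "gripper": 0.47},
    {"dx": 0, "dy": 0, "dz": 0.2, "ax": 0, "ay": 0, "az": 0, "gripper": 0.47},
    {"dx": 0, "dy": 0, "dz": 0.2, "ax": 0, "ay": 0, "az": 0, "gripper": 0.47},
    {"dx": 0, "dy": 0, "dz": 0.2, "ax": 0, "ay": 0, "az": 0, "gripper": 0.47},
    {"dx": 0, "dy": 0, "dz": 0, "ax": 0, "ay": 0, "az": 0, "gripper": 0.47},
  ],
)

```text
clock: 7.2
eef_pos: [643.5, -161.1, 100.2]
eef_rot: [3.141, -0.961, -0.256]
wrist_force: [-0.1, 1.0, -0.1]
finger_gap: 49.9
finger_force: 0.0
```

```bash
python3 - <<'E'
from h import *
import pickle
z=RR(55,-14.8).apply([0,0,1]);plan(np.array([611.7,-152.8,123.1])+40*z,55,-14.8,1)
c=grab('wrist');t=grab('top');print(manip.read_state()['joints'])
A=c['image'];B=cv2.resize(t['image'][180:300,280:410],None,fx=3,fy=3)
im=np.zeros((480,790,3),'uint8');im[:360,400:]=B;im[:480,:400]=A[:, 120:520];cv2.imwrite('pics/c6.png',im[:,:,::-1])
E
```

```text
d/40 [-0.002  0.002 -0.001] a/10 [-0.005 -0.008  0.007] |mm| 0.10488839701242511
mid [ 643.379 -161.17   100.157] end [ 643.379 -161.17   100.157] minz 100.15694254595815
[-0.326  0.327  2.05   2.86   0.204 -1.334]
```

View pics/c6.png

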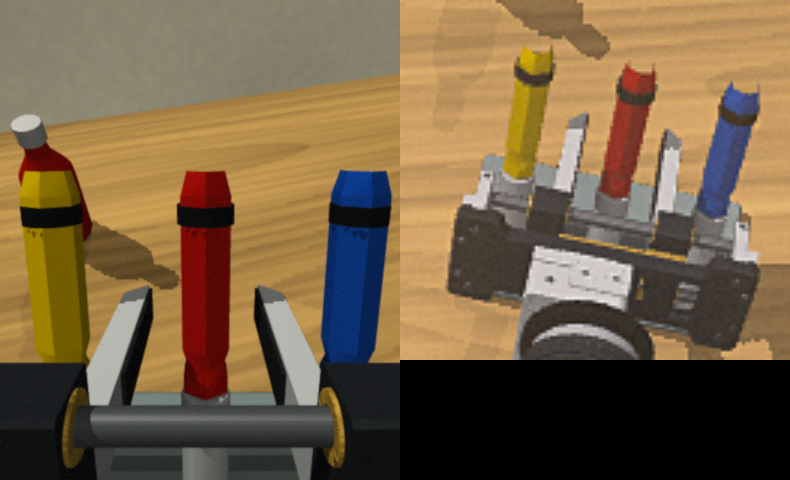

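The fingers now straddle the red handle, with tips at wrist (272,290) and (375,290), passing either side of it, and the neighbours clear. Closing.

Emit:
jog_arm(
  commands=[
    {"dx": 0, "dy": 0, "dz": 0, "ax": 0, "ay": 0, "az": 0, "gripper": 1},
    {"dx": 0, "dy": 0, "dz": 0, "ax": 0, "ay": 0, "az": 0, "gripper": 1},
    {"dx": 0, "dy": 0, "dz": 0, "ax": 0, "ay": 0, "az": 0, "gripper": 1},
    {"dx": 0, "dy": 0, "dz": 0, "ax": 0, "ay": 0, "az": 0, "gripper": 1},
    {"dx": 0, "dy": 0, "dz": 0, "ax": 0, "ay": 0, "az": 0, "gripper": 1},
  ],
)

```text
clock: 7.92
eef_pos: [643.3, -161.1, 100.9]
eef_rot: [3.141, -0.962, -0.256]
wrist_force: [-1.0, 0.7, 1.1]
finger_gap: 26.1
finger_force: 30.0
```

Emit:
jog_arm(
  commands=[
    {"dx": 0.1, "dy": 0, "dz": 0, "ax": 0, "ay": 0, "az": 0, "gripper": 1},
    {"dx": 0.1, "dy": 0, "dz": 0, "ax": 0, "ay": 0, "az": 0, "gripper": 1},
    {"dx": 0.1, "dy": 0, "dz": 0, "ax": 0, "ay": 0, "az": 0, "gripper": 1},
    {"dx": 0.1, "dy": 0, "dz": 0, "ax": 0, "ay": 0, "az": 0, "gripper": 1},
    {"dx": 0.1, "dy": 0, "dz": 0, "ax": 0, "ay": 0, "az": 0, "gripper": 1},
    {"dx": 0.1, "dy": 0, "dz": 0, "ax": 0, "ay": 0, "az": 0, "gripper": 1},
    {"dx": 0.1, "dy": 0, "dz": 0, "ax": 0, "ay": 0, "az": 0, "gripper": 1},
    {"dx": 0.1, "dy": 0, "dz": 0, "ax": 0, "ay": 0, "az": 0, "gripper": 1},
  ],
)

```text
clock: 8.93
eef_pos: [661.1, -165.7, 127.2]
eef_rot: [3.141, -0.962, -0.256]
wrist_force: [-0.4, -0.8, -0.1]
finger_gap: 26.2
finger_force: 30.0
```

```bash
python3 - <<'E'
from h import *
a=RR(55,-14.8).apply([1,0,0]);z=RR(55,-14.8).apply([0,0,1]);s=manip.read_state();P0=np.array([611.7,-152.8,123.1])+40*z
print(s['joints'],np.array(s['eef_pos'])-P0,a*32)
plan(P0+112*a,55,-14.8,20)
E
```

```text
[-0.323  0.305  1.992  2.706  0.128 -1.176] [17.717 -4.561 27.012] [17.746 -4.689 26.213]
d/40 [0.099 0.    0.001] a/10 [-0.    -0.001  0.   ] |mm| 3.969063832385815
mid [ 683.28  -171.639  159.547] end [ 705.488 -177.58   191.902] minz 130.40812261015955
```

Emit:
jog_arm(
  commands=[
    {"dx": 0.1, "dy": 0, "dz": 0, "ax": 0, "ay": 0, "az": 0, "gripper": 1},
    {"dx": 0.1, "dy": 0, "dz": 0, "ax": 0, "ay": 0, "az": 0, "gripper": 1},
    {"dx": 0.1, "dy": 0, "dz": 0, "ax": 0, "ay": 0, "az": 0, "gripper": 1},
    {"dx": 0.1, "dy": 0, "dz": 0, "ax": 0, "ay": 0, "az": 0, "gripper": 1},
    {"dx": 0.1, "dy": 0, "dz": 0, "ax": 0, "ay": 0, "az": 0, "gripper": 1},
    {"dx": 0.1, "dy": 0, "dz": 0, "ax": 0, "ay": 0, "az": 0, "gripper": 1},
    {"dx": 0.1, "dy": 0, "dz": 0, "ax": 0, "ay": 0, "az": 0, "gripper": 1},
    {"dx": 0.1, "dy": 0, "dz": 0, "ax": 0, "ay": 0, "az": 0, "gripper": 1},
    {"dx": 0.1, "dy": 0, "dz": 0, "ax": 0, "ay": 0, "az": 0, "gripper": 1},
    {"dx": 0.1, "dy": 0, "dz": 0, "ax": 0, "ay": 0, "az": 0, "gripper": 1},
  ],
)

```text
clock: 10.18
eef_pos: [683.2, -171.6, 160.0]
eef_rot: [3.141, -0.962, -0.256]
wrist_force: [0.3, -0.2, -0.2]
finger_gap: 26.4
finger_force: 30.0
```

Emit:
jog_arm(
  commands=[
    {"dx": 0.1, "dy": 0, "dz": 0, "ax": 0, "ay": 0, "az": 0, "gripper": 1},
    {"dx": 0.1, "dy": 0, "dz": 0, "ax": 0, "ay": 0, "az": 0, "gripper": 1},
    {"dx": 0.1, "dy": 0, "dz": 0, "ax": 0, "ay": 0, "az": 0, "gripper": 1},
    {"dx": 0.1, "dy": 0, "dz": 0, "ax": 0, "ay": 0, "az": 0, "gripper": 1},
    {"dx": 0.1, "dy": 0, "dz": 0, "ax": 0, "ay": 0, "az": 0, "gripper": 1},
    {"dx": 0.1, "dy": 0, "dz": 0, "ax": 0, "ay": 0, "az": 0, "gripper": 1},
    {"dx": 0.1, "dy": 0, "dz": 0, "ax": 0, "ay": 0, "az": 0, "gripper": 1},
    {"dx": 0.1, "dy": 0, "dz": 0, "ax": 0, "ay": 0, "az": 0, "gripper": 1},
    {"dx": 0.1, "dy": 0, "dz": 0, "ax": 0, "ay": 0, "az": 0, "gripper": 1},
    {"dx": 0.1, "dy": 0, "dz": 0, "ax": 0, "ay": 0, "az": 0, "gripper": 1},
  ],
)

```text
clock: 11.42
eef_pos: [705.3, -177.3, 192.8]
eef_rot: [3.141, -0.962, -0.256]
wrist_force: [0.1, -0.6, -0.3]
finger_gap: 26.1
finger_force: 30.0
```

```bash
python3 - <<'E'
from h import *
a=RR(55,-14.8).apply([1,0,0]);z=RR(55,-14.8).apply([0,0,1]);s=manip.read_state();P0=np.array([611.7,-152.8,123.1])+40*z
print(s['joints'],np.array(s['eef_pos'])-P0,a*112)
plan(P0+135*a,55,-14.8,6)
c=grab('wrist');t=grab('top')
A=c['image'];B=cv2.resize(t['image'][180:300,280:410],None,fx=3,fy=3)
im=np.zeros((480,790,3),'uint8');im[:360,400:]=B;im[:480,:400]=A[:, 120:520];cv2.imwrite('pics/c7.png',im[:,:,::-1])
E
```

```text
[-0.317  0.282  1.829  0.608  0.085  0.93 ] [ 61.959 -16.128  92.603] [ 62.109 -16.41   91.745]
d/40 [0.093 0.001 0.003] a/10 [-0.001 -0.002  0.001] |mm| 3.7388800976192114
mid [ 711.787 -179.119  201.755] end [ 718.243 -180.95   210.742] minz 195.75899561476
```

View pics/c7.png

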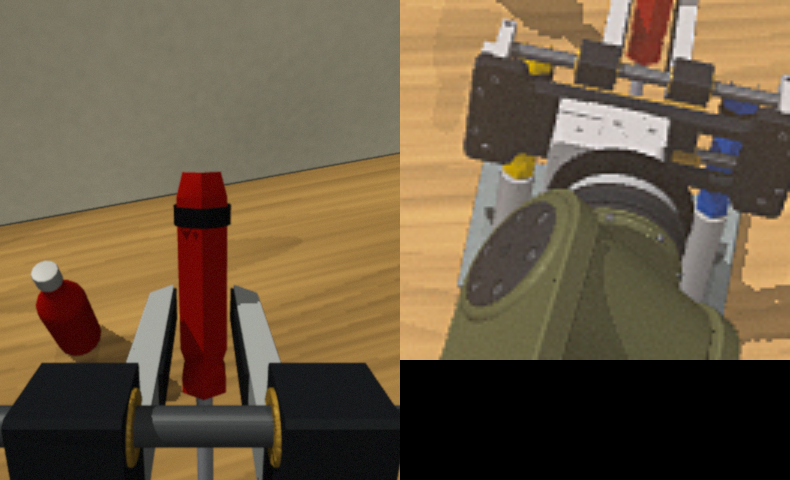

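Singularity passed: the crop shows red firmly held with its shank below, and yellow and blue still in their sleeves. I'll finish the pull and rise straight up.

Emit:
jog_arm(
  commands=[
    {"dx": 0.15, "dy": 0, "dz": 0, "ax": 0, "ay": 0, "az": 0, "gripper": 1},
    {"dx": 0.15, "dy": 0, "dz": 0, "ax": 0, "ay": 0, "az": 0, "gripper": 1},
    {"dx": 0.15, "dy": 0, "dz": 0, "ax": 0, "ay": 0, "az": 0, "gripper": 1},
    {"dx": 0.15, "dy": 0, "dz": 0, "ax": 0, "ay": 0, "az": 0, "gripper": 1},
    {"dx": 0.3, "dy": 0, "dz": -0.21, "ax": 0, "ay": 0, "az": 0, "gripper": 1},
    {"dx": 0.4, "dy": 0, "dz": -0.3, "ax": 0, "ay": 0, "az": 0, "gripper": 1},
    {"dx": 0.5, "dy": 0, "dz": -0.4, "ax": 0, "ay": 0, "az": 0, "gripper": 1},
    {"dx": 0.5, "dy": 0, "dz": -0.4, "ax": 0, "ay": 0, "az": 0, "gripper": 1},
    {"dx": 0.5, "dy": 0, "dz": -0.4, "ax": 0, "ay": 0, "az": 0, "gripper": 1},
    {"dx": 0.3, "dy": 0, "dz": -0.3, "ax": 0, "ay": 0, "az": 0, "gripper": 1},
  ],
)

```text
clock: 12.78
eef_pos: [710.0, -178.4, 341.4]
eef_rot: [3.141, -0.963, -0.256]
wrist_force: [-0.6, 0.5, -0.1]
finger_gap: 25.8
finger_force: 30.0
```

```bash
python3 - <<'E'
from h import *
# effective grasp at tool k=-51 -> TCP for grasp (602,225) above case at height 180
s=manip.read_state();print(s['joints'],s['finger_force'],s['finger_gap'])
R=Ro.from_euler('xyz',s['eef_rot']);p=np.array(s['eef_pos']);g=p+R.apply([0,0,-51]);print('grasp',g,'tip',g-125*R.apply([1,0,0]))
plan((602,225,130),0,1.8,20)
E
```

```text
[-0.316  0.13   1.642  0.122  0.41   1.425] 29.98077817261219 25.826696548483557
grasp [ 669.49  -167.754  370.573] tip [ 600.398 -149.67   267.985]
d/40 [-0.304 -0.498  0.132] a/10 [ 0.04  -0.274 -0.076] |mm| 23.947404172857027
mid [695.549  24.019 216.878] end [602. 225. 130.] minz 130.0
```

Emit:
jog_arm(
  commands=[
    {"dx": -0.3, "dy": -0.5, "dz": 0.1, "ax": 0.04, "ay": -0.27, "az": -0.08, "gripper": 1},
    {"dx": -0.3, "dy": -0.5, "dz": 0.1, "ax": 0.04, "ay": -0.27, "az": -0.08, "gripper": 1},
    {"dx": -0.3, "dy": -0.5, "dz": 0.1, "ax": 0.04, "ay": -0.27, "az": -0.08, "gripper": 1},
    {"dx": -0.3, "dy": -0.5, "dz": 0.1, "ax": 0.04, "ay": -0.27, "az": -0.08, "gripper": 1},
    {"dx": -0.3, "dy": -0.5, "dz": 0.1, "ax": 0.04, "ay": -0.27, "az": -0.08, "gripper": 1},
    {"dx": -0.3, "dy": -0.5, "dz": 0.1, "ax": 0.04, "ay": -0.27, "az": -0.08, "gripper": 1},
    {"dx": -0.3, "dy": -0.5, "dz": 0.1, "ax": 0.04, "ay": -0.27, "az": -0.08, "gripper": 1},
    {"dx": -0.3, "dy": -0.5, "dz": 0.1, "ax": 0.04, "ay": -0.27, "az": -0.08, "gripper": 1},
    {"dx": -0.3, "dy": -0.5, "dz": 0.1, "ax": 0.04, "ay": -0.27, "az": -0.08, "gripper": 1},
    {"dx": -0.3, "dy": -0.5, "dz": 0.1, "ax": 0.04, "ay": -0.27, "az": -0.08, "gripper": 1},
  ],
)

```text
clock: 14.02
eef_pos: [688.0, 26.7, 224.7]
eef_rot: [3.096, -0.484, -0.085]
wrist_force: [-0.2, -0.8, 0.0]
finger_gap: 25.9
finger_force: 30.0
```

```bash
python3 - <<'E'
from h import *
plan((602,225,130),0,1.8,10);print(manip.read_state()['joints'])
E
```

```text
d/40 [-0.289 -0.495  0.155] a/10 [ 0.042 -0.275 -0.072] |mm| 23.736268519782502
mid [653.877 126.515 170.681] end [602. 225. 130.] minz 129.99999999999997
[ 0.028  0.298  1.494 -0.127  0.878  1.753]
```

Emit:
jog_arm(
  commands=[
    {"dx": -0.29, "dy": -0.5, "dz": 0.15, "ax": 0.04, "ay": -0.28, "az": -0.07, "gripper": 1},
    {"dx": -0.29, "dy": -0.5, "dz": 0.15, "ax": 0.04, "ay": -0.28, "az": -0.07, "gripper": 1},
    {"dx": -0.29, "dy": -0.5, "dz": 0.15, "ax": 0.04, "ay": -0.28, "az": -0.07, "gripper": 1},
    {"dx": -0.29, "dy": -0.5, "dz": 0.15, "ax": 0.04, "ay": -0.28, "az": -0.07, "gripper": 1},
    {"dx": -0.29, "dy": -0.5, "dz": 0.15, "ax": 0.04, "ay": -0.28, "az": -0.07, "gripper": 1},
    {"dx": -0.29, "dy": -0.5, "dz": 0.15, "ax": 0.04, "ay": -0.28, "az": -0.07, "gripper": 1},
    {"dx": -0.29, "dy": -0.5, "dz": 0.15, "ax": 0.04, "ay": -0.28, "az": -0.07, "gripper": 1},
    {"dx": -0.29, "dy": -0.5, "dz": 0.15, "ax": 0.04, "ay": -0.28, "az": -0.07, "gripper": 1},
    {"dx": -0.29, "dy": -0.5, "dz": 0.15, "ax": 0.04, "ay": -0.28, "az": -0.07, "gripper": 1},
    {"dx": -0.29, "dy": -0.5, "dz": 0.15, "ax": 0.04, "ay": -0.28, "az": -0.07, "gripper": 1},
  ],
)

```text
clock: 15.28
eef_pos: [601.6, 227.4, 131.7]
eef_rot: [3.14, 0.008, 0.027]
wrist_force: [0.0, -0.9, -0.6]
finger_gap: 26.0
finger_force: 30.0
```

```bash
python3 - <<'E'
from h import *
import pickle
plan((602,225,130),0,1.8,1);print(manip.read_state()['joints'])
c=grab('scene');t=grab('top');pickle.dump((c,t,manip.read_state()['eef_pos'],manip.read_state()['eef_rot']),open('v8.pkl','wb'))
A=cv2.resize(c['image'][80:280,340:540],(400,400));B=cv2.resize(t['image'][170:350,60:240],(400,400))
cv2.imwrite('pics/c8.png',np.hstack([A,B])[:,:,::-1])
E
```

```text
d/40 [0.009 0.06  0.044] a/10 [ 0.008  0.047 -0.023] |mm| 3.0016879767833364
mid [602. 225. 130.] end [602. 225. 130.] minz 130.0
[0.304 0.55  1.275 0.001 1.325 1.847]
```

View pics/c8.png

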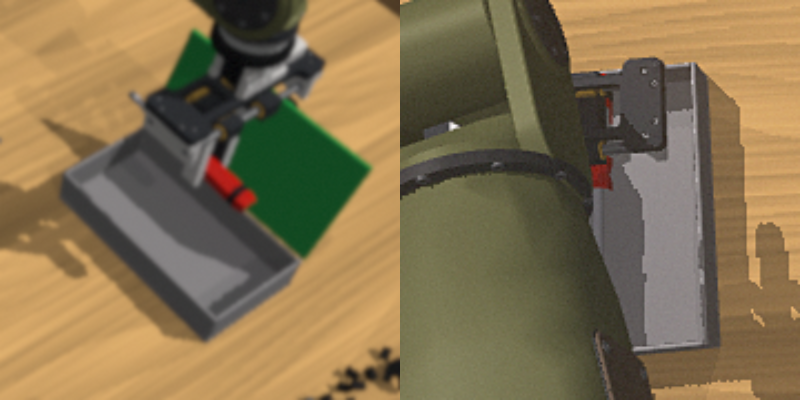

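The crop shows the red driver level between the fingers, over the case and clear of the lid, with its handle end in the scene image at about (465,182). I have viewed 11 pictures, one over the limit of 10, so from here I work from numbers only. Next I check the driver's height from that pixel.

```bash
python3 - <<'E'
from h import *
import pickle
c,t,p,r=pickle.load(open('v8.pkl','rb'))
h=cv2.cvtColor(c['image'],cv2.COLOR_RGB2HSV);m=(((h[...,0]<8)|(h[...,0]>172))&(h[...,1]>150)&(h[...,2]>60)).astype('uint8')
m[:150]=0;m[200:]=0;m[:,:430]=0;m[:,480:]=0
ys,xs=np.nonzero(m);print(len(xs),xs.min(),xs.max(),ys.min(),ys.max(),cv2.fitLine(np.c_[xs,ys].astype('float32'),2,0,.01,.01).ravel())
for uv in[(465,181.5),(460,178.5)]:
    o,d=ray(c,*uv);print(o+d*(229-o[1])/d[1])
for z in(143,163,183):print(z,proj(c,np.array([667,229,z])),proj(c,np.array([602,227,z])))
print(onz(c,371,173,50),onz(c,443,245,50))
E
```

```text
287 443 466 158 184 [  0.689   0.725 453.47  171.732]
[669.503 229.    177.4  ]
[656.069 229.    173.378]
143 (np.float64(459.80413685929045), np.float64(190.81810022378951)) (np.float64(438.7143154095749), np.float64(171.62056857394282))
163 (np.float64(462.30280365703834), np.float64(185.01734827830788)) (np.float64(440.76893473908655), np.float64(165.65629381705946))
183 (np.float64(464.8933935348208), np.float64(179.0031933349453)) (np.float64(442.89684809359665), np.float64(159.47925667794306))
[465.694 154.226  50.   ] [719.204 163.33   50.   ]
```

The driver's axis is about 48 mm above the reported TCP, consistent with the measured finger offset. Descending now, quickly first and then slowly with a watch on wrist force.

Emit:
jog_arm(
  commands=[
    {"dx": 0, "dy": 0.07, "dz": 0.3, "ax": 0, "ay": 0.05, "az": 0, "gripper": 1},
    {"dx": 0, "dy": 0.07, "dz": 0.4, "ax": 0, "ay": 0, "az": 0, "gripper": 1},
    {"dx": 0, "dy": 0, "dz": 0.4, "ax": 0, "ay": 0, "az": 0, "gripper": 1},
    {"dx": 0, "dy": 0, "dz": 0.4, "ax": 0, "ay": 0, "az": 0, "gripper": 1},
    {"dx": 0, "dy": 0, "dz": 0.4, "ax": 0, "ay": 0, "az": 0, "gripper": 1},
    {"dx": 0, "dy": 0, "dz": 0.4, "ax": 0, "ay": 0, "az": 0, "gripper": 1},
    {"dx": 0, "dy": 0, "dz": 0.4, "ax": 0, "ay": 0, "az": 0, "gripper": 1},
    {"dx": 0, "dy": 0, "dz": 0.1, "ax": 0, "ay": 0, "az": 0, "gripper": 1},
    {"dx": 0, "dy": 0, "dz": 0, "ax": 0, "ay": 0, "az": 0, "gripper": 1},
  ],
)

```text
clock: 16.5
eef_pos: [602.7, 220.9, 20.5]
eef_rot: [3.14, -0.003, 0.027]
wrist_force: [-0.4, 0.3, -0.1]
finger_gap: 26.1
finger_force: 30.0
```

Emit:
jog_arm(
  commands=[
    {"dx": 0, "dy": 0, "dz": 0.1, "ax": 0, "ay": 0, "az": 0, "gripper": 1},
    {"dx": 0, "dy": 0, "dz": 0.1, "ax": 0, "ay": 0, "az": 0, "gripper": 1},
    {"dx": 0, "dy": 0, "dz": 0.1, "ax": 0, "ay": 0, "az": 0, "gripper": 1},
    {"dx": 0, "dy": 0, "dz": 0.1, "ax": 0, "ay": 0, "az": 0, "gripper": 1},
    {"dx": 0, "dy": 0, "dz": 0.1, "ax": 0, "ay": 0, "az": 0, "gripper": 1},
    {"dx": 0, "dy": 0, "dz": 0.1, "ax": 0, "ay": 0, "az": 0, "gripper": 1},
    {"dx": 0, "dy": 0, "dz": 0, "ax": 0, "ay": 0, "az": 0, "gripper": 1},
  ],
)

```text
clock: 17.38
eef_pos: [602.5, 220.7, -4.0]
eef_rot: [3.139, -0.002, 0.027]
wrist_force: [0.6, 0.7, 0.0]
finger_gap: 26.2
finger_force: 30.0
```

Emit:
jog_arm(
  commands=[
    {"dx": 0, "dy": 0, "dz": 0.1, "ax": 0, "ay": 0, "az": 0, "gripper": 1},
    {"dx": 0, "dy": 0, "dz": 0.1, "ax": 0, "ay": 0, "az": 0, "gripper": 1},
    {"dx": 0, "dy": 0, "dz": 0.1, "ax": 0, "ay": 0, "az": 0, "gripper": 1},
    {"dx": 0, "dy": 0, "dz": 0.05, "ax": 0, "ay": 0, "az": 0, "gripper": 1},
    {"dx": 0, "dy": 0, "dz": 0, "ax": 0, "ay": 0, "az": 0, "gripper": 1},
  ],
)

```text
clock: 18.0
eef_pos: [602.7, 220.7, -17.7]
eef_rot: [3.139, -0.003, 0.026]
wrist_force: [-0.4, 0.4, -0.5]
finger_gap: 26.1
finger_force: 30.0
```

Emit:
jog_arm(
  commands=[
    {"dx": 0, "dy": 0, "dz": 0.05, "ax": 0, "ay": 0, "az": 0, "gripper": 1},
    {"dx": 0, "dy": 0, "dz": 0.05, "ax": 0, "ay": 0, "az": 0, "gripper": 1},
    {"dx": 0, "dy": 0, "dz": 0, "ax": 0, "ay": 0, "az": 0, "gripper": 1},
  ],
)

```text
clock: 18.38
eef_pos: [602.7, 220.7, -21.7]
eef_rot: [3.139, -0.003, 0.027]
wrist_force: [-0.0, -0.1, -0.9]
finger_gap: 25.9
finger_force: 30.0
```

```bash
python3 - <<'E'
from h import *
s=manip.read_state();print(s['eef_pos'],s['wrist_force'],s['effort'])
c=grab('scene');__import__('pickle').dump((c,s),open('v9.pkl','wb'))
h=cv2.cvtColor(c['image'],cv2.COLOR_RGB2HSV);m=(((h[...,0]<8)|(h[...,0]>172))&(h[...,1]>150)&(h[...,2]>50)).astype('uint8')
m[:150]=0;m[250:]=0;m[:,:400]=0;m[:,490:]=0
ys,xs=np.nonzero(m);print(len(xs),xs.min(),xs.max(),ys.min(),ys.max(),ys[xs==xs.max()])
v=ys[xs==xs.max()].mean()
o,d=ray(c,xs.max(),v);print(o+d*(224-o[1])/d[1])
E
```

```text
[602.683 220.689 -21.713] [-0.016 -0.101 -0.925] [ -0.004 -70.233 -30.547  -0.01   -0.12    0.   ]
198 427 446 202 225 [220 221 222]
[667.918 224.     31.395]
```

Emit:
jog_arm(
  commands=[
    {"dx": 0, "dy": 0, "dz": 0.05, "ax": 0, "ay": 0, "az": 0, "gripper": 1},
    {"dx": 0, "dy": 0, "dz": 0.05, "ax": 0, "ay": 0, "az": 0, "gripper": 1},
    {"dx": 0, "dy": 0, "dz": 0, "ax": 0, "ay": 0, "az": 0, "gripper": 1},
  ],
)

```text
clock: 18.8
eef_pos: [603.1, 220.8, -23.0]
eef_rot: [3.14, -0.004, 0.027]
wrist_force: [-10.7, -4.3, 24.3]
finger_gap: 26.4
finger_force: 42.4
```

Emit:
jog_arm(
  commands=[
    {"dx": 0, "dy": 0, "dz": 0.05, "ax": 0, "ay": 0, "az": 0, "gripper": 1},
    {"dx": 0, "dy": 0, "dz": 0, "ax": 0, "ay": 0, "az": 0, "gripper": 1},
  ],
)

```text
clock: 19.05
eef_pos: [603.3, 220.9, -23.2]
eef_rot: [3.14, -0.004, 0.027]
wrist_force: [-20.8, -7.2, 41.8]
finger_gap: 26.2
finger_force: 51.7
```

Contact with the floor. I'll ease off about 3.5 mm and then open slowly.

Emit:
jog_arm(
  commands=[
    {"dx": 0, "dy": 0, "dz": -0.05, "ax": 0, "ay": 0, "az": 0, "gripper": 1},
    {"dx": 0, "dy": 0, "dz": -0.05, "ax": 0, "ay": 0, "az": 0, "gripper": 1},
    {"dx": 0, "dy": 0, "dz": 0, "ax": 0, "ay": 0, "az": 0, "gripper": 1},
  ],
)

```text
clock: 19.42
eef_pos: [603.0, 220.8, -22.9]
eef_rot: [3.14, -0.004, 0.026]
wrist_force: [-3.0, -1.7, 8.3]
finger_gap: 26.0
finger_force: 34.4
```

Emit:
jog_arm(
  commands=[
    {"dx": 0, "dy": 0, "dz": 0, "ax": 0, "ay": 0, "az": 0, "gripper": 0.68},
    {"dx": 0, "dy": 0, "dz": 0, "ax": 0, "ay": 0, "az": 0, "gripper": 0.64},
    {"dx": 0, "dy": 0, "dz": 0, "ax": 0, "ay": 0, "az": 0, "gripper": 0.6},
    {"dx": 0, "dy": 0, "dz": 0, "ax": 0, "ay": 0, "az": 0, "gripper": 0.55},
    {"dx": 0, "dy": 0, "dz": 0, "ax": 0, "ay": 0, "az": 0, "gripper": 0.55},
  ],
)

```text
clock: 20.05
eef_pos: [603.5, 220.1, -22.9]
eef_rot: [3.139, -0.004, 0.026]
wrist_force: [0.3, -6.0, 6.8]
finger_gap: 42.3
finger_force: 3.8
```

```bash
python3 - <<'E'
from h import *
s=manip.read_state();print(s['eef_pos'],s['wrist_force'],s['finger_gap'])
c=grab('scene')
h=cv2.cvtColor(c['image'],cv2.COLOR_RGB2HSV);m=(((h[...,0]<8)|(h[...,0]>172))&(h[...,1]>150)&(h[...,2]>50)).astype('uint8')
m[:150]=0;m[250:]=0;m[:,:400]=0;m[:,490:]=0
ys,xs=np.nonzero(m);print(len(xs),xs.min(),xs.max(),ys.min(),ys.max())
v=ys[xs==xs.max()].mean()
o,d=ray(c,xs.max(),v);print(o+d*(224-o[1])/d[1], onz(c,xs.max(),v,16))
E
```

```text
[603.533 220.123 -22.877] [ 0.264 -5.957  6.809] 42.29789357658867
228 425 447 201 225
[670.315 224.     34.413] [663.563 235.884  16.   ]
```

Emit:
jog_arm(
  commands=[
    {"dx": 0, "dy": 0, "dz": -0.05, "ax": 0, "ay": 0, "az": 0, "gripper": 0.55},
    {"dx": 0, "dy": 0, "dz": -0.05, "ax": 0, "ay": 0, "az": 0, "gripper": 0.55},
    {"dx": 0, "dy": 0, "dz": 0, "ax": 0, "ay": 0, "az": 0, "gripper": 0.55},
  ],
)

```text
clock: 20.48
eef_pos: [602.7, 220.9, -19.5]
eef_rot: [3.14, -0.003, 0.027]
wrist_force: [-0.1, 0.2, -0.5]
finger_gap: 41.7
finger_force: 0.0
```

```bash
python3 - <<'E'
from h import *
s=manip.read_state();print(s['eef_pos'],s['wrist_force'],s['moment'],s['finger_gap'],s['finger_force'])
for n,b in(('scene',(400,150,490,250)),('wrist',(0,0,640,480)),('top',(100,180,215,340))):
    c=grab(n)
    h=cv2.cvtColor(c['image'],cv2.COLOR_RGB2HSV);m=(((h[...,0]<8)|(h[...,0]>172))&(h[...,1]>150)&(h[...,2]>50)).astype('uint8')
    k=np.zeros_like(m);k[b[1]:b[3],b[0]:b[2]]=1;m*=k
    ys,xs=np.nonzero(m);print(n,len(xs),xs.min(),xs.max(),ys.min(),ys.max(),cv2.fitLine(np.c_[xs,ys].astype('float32'),2,0,.01,.01).ravel())
    if n=='wrist':
        W=c
        for y in range(ys.min(),ys.max(),12): r=xs[ys==y];print(y,r.min() if len(r) else 0,r.max() if len(r) else 0)
        for z in(16,30): print(z,onz(c,xs[ys<ys.min()+4].mean(),ys.min(),z))
E
```

```text
[602.74  220.856 -19.533] [-0.104  0.213 -0.479] [ 0.027 -0.003 -0.006] 41.71351086811158 0.0
scene 229 425 447 202 225 [  0.695   0.719 434.376 213.559]
wrist 8790 290 346 171 387 [  0.059   0.998 320.193 281.523]
171 329 332
183 294 336
195 291 340
207 291 327
219 0 0
231 293 341
243 294 341
255 295 342
267 296 342
279 297 343
291 298 343
303 299 344
315 299 344
327 301 345
339 302 345
351 306 343
363 305 345
375 305 346
16 [667.858 227.144  16.   ]
30 [669.354 226.994  30.   ]
top 46 174 183 223 267 [  0.105   0.994 179.674 258.457]
```

Forces are zero and the driver is free between the fingers. I'll rise out of the case and check that the driver stays.

Emit:
jog_arm(
  commands=[
    {"dx": 0, "dy": 0, "dz": -0.1, "ax": 0, "ay": 0, "az": 0, "gripper": 0.52},
    {"dx": 0, "dy": 0, "dz": -0.2, "ax": 0, "ay": 0, "az": 0, "gripper": 0.52},
    {"dx": 0, "dy": 0, "dz": -0.4, "ax": 0, "ay": 0, "az": 0, "gripper": 0.52},
    {"dx": 0, "dy": 0, "dz": -0.6, "ax": 0, "ay": 0, "az": 0, "gripper": 0.52},
    {"dx": 0, "dy": 0, "dz": -0.8, "ax": 0, "ay": 0, "az": 0, "gripper": 0.52},
    {"dx": 0, "dy": 0, "dz": -0.8, "ax": 0, "ay": 0, "az": 0, "gripper": 0.52},
    {"dx": 0, "dy": 0, "dz": -0.8, "ax": 0, "ay": 0, "az": 0, "gripper": 0.52},
    {"dx": 0, "dy": 0, "dz": -0.8, "ax": 0, "ay": 0, "az": 0, "gripper": 0.52},
  ],
)

```text
clock: 21.62
eef_pos: [602.1, 221.1, 162.9]
eef_rot: [3.14, -0.004, 0.027]
wrist_force: [-0.1, -0.5, -0.0]
finger_gap: 45.1
finger_force: 0.0
```

```bash
python3 - <<'E'
from h import *
import pickle
s=manip.read_state();print(s['eef_pos'],s['joints'])
S=grab('scene');W=grab('wrist');L={}
for n,c,b in(('scene',S,(380,150,490,250)),('wrist',W,(0,0,640,480))):
    h=cv2.cvtColor(c['image'],cv2.COLOR_RGB2HSV);m=(((h[...,0]<8)|(h[...,0]>172))&(h[...,1]>150)&(h[...,2]>50)).astype('uint8')
    k=np.zeros_like(m);k[b[1]:b[3],b[0]:b[2]]=1;m*=k
    ys,xs=np.nonzero(m);print(n,len(xs),xs.min(),xs.max(),ys.min(),ys.max());r=cv2.minAreaRect(np.c_[xs,ys].astype('float32'));print(r,cv2.boxPoints(r).tolist())
    bp=cv2.boxPoints(r); f=bp[np.argsort(-bp[:,1] if n=='scene' else bp[:,1])]
    L[n]=((f[0]+f[1])/2,(f[2]+f[3])/2)
print(L)
for i in(0,1):print('end/neck',tri((S,*L['scene'][i]),(W,*L['wrist'][i])))
for u in L['wrist']:print(onz(W,*u,16))
E
```

```text
[602.128 221.095 162.923] [ 0.296  0.515  1.255 -0.003  1.368  1.841]
scene 313 414 447 196 225
((430.1298828125, 210.46688842773438), (39.171600341796875, 8.696541786193848), 41.987213134765625) [[412.66302490234375, 200.5967254638672], [418.480712890625, 194.1326446533203], [447.59674072265625, 220.33705139160156], [441.779052734375, 226.80113220214844]]
wrist 2274 309 335 151 261
((322.2973937988281, 205.8931427001953), (110.62459564208984, 23.18423843383789), 87.33700561523438) [[308.1479187011719, 151.17916870117188], [331.3070983886719, 150.10198974609375], [336.4468688964844, 260.60711669921875], [313.2876892089844, 261.6842956542969]]
{'scene': (array([444.688, 223.569], dtype=float32), array([415.572, 197.365], dtype=float32)), 'wrist': (array([319.728, 150.641], dtype=float32), array([324.867, 261.146], dtype=float32))}
end/neck (array([666.598, 227.39 ,  15.034]), [0.9915538467639226, 0.9915538467637547])
end/neck (array([565.484, 220.564,  13.132]), [1.1604163783779364, 1.160416378377637])
[667.535 227.827  16.   ]
[565.246 220.367  16.   ]
```

The driver lies flat on the floor: its end at (667,227) and handle base at (565,221), both at z≈15, with length 101 mm as it should be. For the lid I'll close the fingers, pass over it and come down behind it at x≈510, clear of the knob.

Emit:
jog_arm(
  commands=[
    {"dx": 0, "dy": 0, "dz": -0.6, "ax": 0, "ay": 0, "az": 0, "gripper": 1},
    {"dx": -0.29, "dy": 0, "dz": -0.6, "ax": 0, "ay": 0, "az": 0, "gripper": 1},
    {"dx": -0.29, "dy": -0.7, "dz": 0, "ax": 0, "ay": 0, "az": 0, "gripper": 1},
    {"dx": -0.29, "dy": -0.7, "dz": 0, "ax": 0, "ay": 0, "az": 0, "gripper": 1},
    {"dx": -0.29, "dy": -0.7, "dz": 0, "ax": 0, "ay": 0, "az": 0, "gripper": 1},
    {"dx": -0.29, "dy": -0.7, "dz": 0, "ax": 0, "ay": 0, "az": 0, "gripper": 1},
    {"dx": -0.29, "dy": -0.7, "dz": 0, "ax": 0, "ay": 0, "az": 0, "gripper": 1},
    {"dx": -0.29, "dy": -0.7, "dz": 0, "ax": 0, "ay": 0, "az": 0, "gripper": 1},
    {"dx": -0.29, "dy": -0.7, "dz": 0, "ax": 0, "ay": 0, "az": 0, "gripper": 1},
    {"dx": 0, "dy": -0.3, "dz": 0, "ax": 0, "ay": 0, "az": 0, "gripper": 1},
  ],
)

```text
clock: 22.98
eef_pos: [503.0, 427.8, 207.8]
eef_rot: [3.14, -0.003, 0.028]
wrist_force: [1.1, -0.2, 0.4]
finger_gap: 0.8
finger_force: 0.0
```

```bash
python3 - <<'E'
from h import *
print(manip.read_state()['joints']);plan((508,428,122),0,1.8,6)
E
```

```text
[ 0.651  0.536  1.121 -0.003  1.484  2.194]
d/40 [ 0.02  -0.001  0.358] a/10 [ 0.002 -0.003 -0.003] |mm| 14.326603519115707
mid [505.513 427.852 164.908] end [508. 428. 122.] minz 122.0
```

Emit:
jog_arm(
  commands=[
    {"dx": 0.03, "dy": 0, "dz": 0.54, "ax": 0, "ay": 0, "az": 0, "gripper": 1},
    {"dx": 0.03, "dy": 0, "dz": 0.54, "ax": 0, "ay": 0, "az": 0, "gripper": 1},
    {"dx": 0.03, "dy": 0, "dz": 0.54, "ax": 0, "ay": 0, "az": 0, "gripper": 1},
    {"dx": 0.03, "dy": 0, "dz": 0.54, "ax": 0, "ay": 0, "az": 0, "gripper": 1},
    {"dx": 0, "dy": 0.2, "dz": 0, "ax": 0, "ay": 0, "az": 0, "gripper": 1},
    {"dx": 0, "dy": 0.4, "dz": 0, "ax": 0, "ay": 0, "az": 0, "gripper": 1},
    {"dx": 0, "dy": 0.4, "dz": 0, "ax": 0, "ay": 0, "az": 0, "gripper": 1},
    {"dx": 0, "dy": 0.2, "dz": 0, "ax": 0, "ay": 0, "az": 0, "gripper": 1},
    {"dx": 0, "dy": 0.2, "dz": 0, "ax": 0, "ay": 0, "az": 0, "gripper": 1},
    {"dx": 0, "dy": 0.2, "dz": 0, "ax": 0, "ay": 0, "az": 0, "gripper": 1},
  ],
)

```text
clock: 24.22
eef_pos: [510.6, 362.5, 121.9]
eef_rot: [3.14, -0.004, 0.027]
wrist_force: [-0.4, 2.0, 0.9]
finger_gap: 0.3
finger_force: 0.9
```

Emit:
jog_arm(
  commands=[
    {"dx": 0, "dy": 0.2, "dz": 0, "ax": 0, "ay": 0, "az": 0, "gripper": 1},
    {"dx": 0, "dy": 0.2, "dz": 0, "ax": 0, "ay": 0, "az": 0, "gripper": 1},
    {"dx": 0, "dy": 0.2, "dz": 0, "ax": 0, "ay": 0, "az": 0, "gripper": 1},
    {"dx": 0, "dy": 0.2, "dz": 0, "ax": 0, "ay": 0, "az": 0, "gripper": 1},
  ],
)

```text
clock: 24.72
eef_pos: [511.4, 330.1, 121.5]
eef_rot: [3.14, -0.003, 0.027]
wrist_force: [0.6, 2.4, 1.1]
finger_gap: 0.7
finger_force: 0.8
```

Emit:
jog_arm(
  commands=[
    {"dx": 0, "dy": 0.25, "dz": 0, "ax": 0, "ay": 0, "az": 0, "gripper": 1},
    {"dx": 0, "dy": 0.25, "dz": 0, "ax": 0, "ay": 0, "az": 0, "gripper": 1},
    {"dx": 0, "dy": 0.25, "dz": 0, "ax": 0, "ay": 0, "az": 0, "gripper": 1},
    {"dx": 0, "dy": 0.25, "dz": 0, "ax": 0, "ay": 0, "az": 0, "gripper": 1},
    {"dx": 0, "dy": 0.25, "dz": 0, "ax": 0, "ay": 0, "az": 0, "gripper": 1},
    {"dx": 0, "dy": 0.25, "dz": 0, "ax": 0, "ay": 0, "az": 0, "gripper": 1},
  ],
)

```text
clock: 25.48
eef_pos: [513.0, 270.0, 121.7]
eef_rot: [3.14, -0.003, 0.026]
wrist_force: [0.2, 2.4, 0.6]
finger_gap: 0.8
finger_force: 0.5
```

Emit:
jog_arm(
  commands=[
    {"dx": 0, "dy": 0.25, "dz": 0.15, "ax": 0, "ay": 0, "az": 0, "gripper": 1},
    {"dx": 0, "dy": 0.25, "dz": 0.2, "ax": 0, "ay": 0, "az": 0, "gripper": 1},
    {"dx": 0, "dy": 0.2, "dz": 0.25, "ax": 0, "ay": 0, "az": 0, "gripper": 1},
    {"dx": 0, "dy": 0.2, "dz": 0.25, "ax": 0, "ay": 0, "az": 0, "gripper": 1},
    {"dx": 0, "dy": 0.15, "dz": 0.25, "ax": 0, "ay": 0, "az": 0, "gripper": 1},
  ],
)

```text
clock: 26.1
eef_pos: [514.2, 228.0, 76.9]
eef_rot: [3.139, -0.003, 0.026]
wrist_force: [0.1, -0.3, 0.8]
finger_gap: 0.6
finger_force: 0.5
```

Emit:
jog_arm(
  commands=[
    {"dx": 0, "dy": 0.1, "dz": 0.2, "ax": 0, "ay": 0, "az": 0, "gripper": 1},
    {"dx": 0, "dy": 0.1, "dz": 0.2, "ax": 0, "ay": 0, "az": 0, "gripper": 1},
    {"dx": 0, "dy": 0.1, "dz": 0.2, "ax": 0, "ay": 0, "az": 0, "gripper": 1},
    {"dx": 0, "dy": 0.1, "dz": 0.2, "ax": 0, "ay": 0, "az": 0, "gripper": 1},
    {"dx": 0, "dy": 0, "dz": 0, "ax": 0, "ay": 0, "az": 0, "gripper": 1},
  ],
)

```text
clock: 26.72
eef_pos: [514.4, 212.1, 45.1]
eef_rot: [3.139, -0.002, 0.026]
wrist_force: [0.1, -0.6, -0.6]
finger_gap: 0.4
finger_force: 0.0
```

Emit:
jog_arm(
  commands=[
    {"dx": 0, "dy": 0, "dz": 0.1, "ax": 0, "ay": 0, "az": 0, "gripper": 1},
    {"dx": 0, "dy": 0, "dz": 0.1, "ax": 0, "ay": 0, "az": 0, "gripper": 1},
    {"dx": 0, "dy": 0, "dz": 0.05, "ax": 0, "ay": 0, "az": 0, "gripper": 1},
    {"dx": 0, "dy": 0, "dz": 0, "ax": 0, "ay": 0, "az": 0, "gripper": 1},
  ],
)

```text
clock: 27.22
eef_pos: [514.7, 212.6, 35.7]
eef_rot: [3.14, -0.003, 0.027]
wrist_force: [0.7, -0.4, -0.0]
finger_gap: 0.6
finger_force: 0.0
```

```bash
python3 - <<'E'
from h import *
print(manip.read_state()['eef_pos'])
for n in('top','scene'):
    c=grab(n);h=cv2.cvtColor(c['image'],cv2.COLOR_RGB2HSV)
    g=((abs(h[...,0].astype(int)-68)<15)&(h[...,1]>120)&(h[...,2]>40)).astype('uint8')
    ys,xs=np.nonzero(g);print(n,len(xs),xs.min(),xs.max(),ys.min(),ys.max())
    for q in cv2.findContours(g,0,1)[0]:
        if cv2.contourArea(q)>100:print(cv2.contourArea(q),cv2.approxPolyDP(q,4,True).reshape(-1,2).tolist())
    for p in[(703,311,58),(441,303,58),(443,165,58),(708,174,58)]:print(np.round(proj(c,np.array(p))))
E
```

```text
[514.682 212.554  35.666]
top 3879 126 196 196 326
566.0 [[172, 299], [173, 325], [196, 324], [195, 299]]
146.0 [[171, 273], [173, 282], [184, 287], [184, 272]]
2984.0 [[190, 196], [126, 203], [127, 242], [147, 232], [165, 257], [169, 249], [180, 252], [183, 262], [167, 262], [171, 266], [193, 259]]
[129. 204.]
[130. 330.]
[199. 325.]
[194. 198.]
scene 4162 373 490 150 236
4133.5 [[373, 163], [447, 236], [490, 209], [424, 150], [415, 154], [406, 176], [397, 171], [398, 162], [393, 171], [381, 160]]
[487. 208.]
[412. 140.]
[369. 163.]
[444. 237.]
```

The lid's corners match a shut lid. I'll press down gently to make sure it is fully home.

Emit:
jog_arm(
  commands=[
    {"dx": 0, "dy": 0, "dz": 0.05, "ax": 0, "ay": 0, "az": 0, "gripper": 1},
    {"dx": 0, "dy": 0, "dz": 0.05, "ax": 0, "ay": 0, "az": 0, "gripper": 1},
    {"dx": 0, "dy": 0, "dz": 0, "ax": 0, "ay": 0, "az": 0, "gripper": 1},
  ],
)

```text
clock: 27.7
eef_pos: [514.7, 212.5, 31.6]
eef_rot: [3.139, -0.003, 0.027]
wrist_force: [0.3, -0.1, 0.5]
finger_gap: 0.4
finger_force: 0.0
```

Emit:
jog_arm(
  commands=[
    {"dx": 0, "dy": 0, "dz": 0.05, "ax": 0, "ay": 0, "az": 0, "gripper": 1},
    {"dx": 0, "dy": 0, "dz": 0, "ax": 0, "ay": 0, "az": 0, "gripper": 1},
  ],
)

```text
clock: 27.95
eef_pos: [514.9, 212.5, 30.5]
eef_rot: [3.14, -0.003, 0.027]
wrist_force: [-3.2, -0.6, 8.5]
finger_gap: 0.5
finger_force: 4.3
```

Contact at tip z≈58, which is the top of a shut lid. One small extra press, then retreat.

Emit:
jog_arm(
  commands=[
    {"dx": 0, "dy": 0, "dz": 0.03, "ax": 0, "ay": 0, "az": 0, "gripper": 1},
    {"dx": 0, "dy": 0, "dz": 0, "ax": 0, "ay": 0, "az": 0, "gripper": 1},
  ],
)

```text
clock: 28.2
eef_pos: [515.1, 212.5, 30.3]
eef_rot: [3.14, -0.004, 0.027]
wrist_force: [-7.9, -3.0, 20.3]
finger_gap: 0.9
finger_force: 10.2
```

Emit:
jog_arm(
  commands=[
    {"dx": 0, "dy": 0, "dz": -0.2, "ax": 0, "ay": 0, "az": 0, "gripper": 1},
    {"dx": 0, "dy": 0, "dz": -0.4, "ax": 0, "ay": 0, "az": 0, "gripper": 1},
    {"dx": 0, "dy": 0, "dz": -0.6, "ax": 0, "ay": 0, "az": 0, "gripper": 1},
    {"dx": 0, "dy": 0, "dz": -0.8, "ax": 0, "ay": 0, "az": 0, "gripper": 1},
    {"dx": 0, "dy": 0, "dz": -0.8, "ax": 0, "ay": 0, "az": 0, "gripper": 1},
    {"dx": 0, "dy": 0, "dz": 0, "ax": 0, "ay": 0, "az": 0, "gripper": 1},
  ],
)

```text
clock: 28.95
eef_pos: [515.6, 213.1, 143.6]
eef_rot: [3.141, -0.008, 0.026]
wrist_force: [-0.3, -0.2, -0.6]
finger_gap: 0.5
finger_force: 0.0
```

```bash
python3 - <<'E'
from h import *
s=manip.read_state();print(s['clock'],s['eef_pos'],s['wrist_force'])
c=grab('scene');h=cv2.cvtColor(c['image'],cv2.COLOR_RGB2HSV)
g=((abs(h[...,0].astype(int)-68)<15)&(h[...,1]>120)&(h[...,2]>40)).astype('uint8')
q=max(cv2.findContours(g,0,1)[0],key=cv2.contourArea);print(cv2.approxPolyDP(q,4,True).reshape(-1,2).tolist())
# look-alikes and bystanders: image change outside the case/arm since the start
a=__import__('pickle').load(open('v1.pkl','rb'))['scene']['image']
for n,(x0,y0,x1,y1) in dict(holder=(240,230,345,305),flask=(140,310,215,390),glue=(365,305,400,350)).items():
    print(n,np.abs(c['image'][y0:y1,x0:x1].astype(int)-a[y0:y1,x0:x1]).max(2).__gt__(40).sum())
b=c['image'][230:305,240:345]
for n,l,u in(('blue',105,125),('yellow',22,32)):
    for nm,im in(('0',a),('1',c['image'])):
        hh=cv2.cvtColor(im[230:305,240:345],cv2.COLOR_RGB2HSV);m=(hh[...,0]>l)&(hh[...,0]<u)&(hh[...,1]>180);y,x=np.nonzero(m);print(n,nm,len(x),x.mean(),y.mean())
E
```

```text
28.95 [515.573 213.113 143.635] [-0.271 -0.226 -0.565]
[[372, 165], [447, 238], [489, 210], [416, 144]]
holder 239
flask 0
glue 0
blue 0 65 22.815384615384616 40.30769230769231
blue 1 60 22.55 40.0
yellow 0 104 85.29807692307692 22.442307692307693
yellow 1 103 85.1747572815534 22.524271844660195
```

The lid is shut: its corners match the z=58 projection within 4 px. The bystanders and the other two drivers have not moved, and the arm is clear, so I'm handing in.

```bash
python3 -c "
from cell import job
print(job.sign_off())"
```

```text
the job is handed in; nothing more can be done
None
```

The job is handed in, verdict not shown: the red screwdriver lies flat in the case, the green lid is shut and nothing else moved, but I viewed 11 pictures, one over the limit of 10.

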